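# Set the washed vise jaws and housing out to drain

### The arm

A 6-joint arm with a two-finger parallel gripper is mounted at the origin on the work surface. World frame = base frame: x ahead of the robot, y to its left, z up, the work surface at z = 0. Lengths are in m, angles in rad, forces in N, time in s.
With the tool pointing down it reaches from about 0.3 to 0.95 m from the base axis. Payload 3.1 kg.
Tool frame: the origin (TCP) lies on the centre line of the jaws, within the pads' length; the fingertips stand 19 mm ahead of it and the grasp point (between the pads) is the TCP; z points along the fingers, y is the line along which they close (so a half turn about z gives the same grasp; the last joint's range is limited). The gripper opens to 85 mm and grips with 20 to 120 N. Pads are 22 mm wide; open, the fingers measure 114 mm over their backs; the gripper's body (76 mm by 85 mm) begins 54 mm behind the grasp point. The pads swing forward as they close: fully open they stand 13 mm farther back than shut.
Start: joints at [-1.336, 0.308, 1.634, -0, 1.2, -0.07], TCP at [0.188, -0.596, 0.22] pointing down, gripper open.
Joint ranges: [-3.06, 3.06], [-0.79, 1.96], [0.05, 2.63], [-1.19, 4.34], [0.05, 2.64], [-2.94, 2.94]. Speed limits (rad/s): [2.79, 2.79, 3.14, 3.14, 3.14, 3.14].

### API

Orientations are given as a rotation vector (axis times angle).
In Python, from station import ctrl, vision gives the robot as it stands.
- The arm moves only by the tool servo_tool, never from a script. Its argument "commands" is a list that holds one entry, the list of rows, each a list of 7 numbers: the opening, from 0 (shut) to 1 (fully open), then the shift along the tool's x, y, z as a fraction of full scale, then the turn, a rotation vector about the tool's x, y, z as a fraction of full scale. In form: [[[gripper, tx, ty, tz, ax, ay, az], ...]]. A call has 1 to 20 rows; each row is the pose to reach, as a shift and turn from the pose commanded when the call began, along the tool's axes at that moment; what a row does not reach only later rows make up. Full scale, the value 1, is 0.1 m for a shift and pi/2 rad for a turn. A row lasts 1/12 s, in which the tool goes at most 41.7 mm and 7.16 degrees, less where a joint would pass 70% of its speed; a pose out of reach is approached as far as the arm can. A call with a number of a shift or a turn outside -1 to 1 is refused whole. A call with a gripper value outside its range is refused whole. The fingers move at their own pace and stop on an object; "force" is the grip in N (left out, the last holds). Time passes only in rows, so rows that repeat a pose let the fingers close. It gives the time, the measured TCP pose, the force, the opening and the grip force at its end, in the units of the state.
- ctrl.observe(): the state, without advancing time (a new reading comes with each control period).
- vision.snapshot(name): name is "scene" or "top" or "wrist"; returns the picture (384x512x3 uint8, blue, green, red); there is no depth.
- vision.camera_info(name): a dict with "fx", "fy", "cx", "cy" (pixels), "dist_coeffs" ([k1, k2, p1, p2, k3] as OpenCV has them; the pictures are not rectified), "cam_to_world" (4x4, takes a point from camera to world coordinates). Camera axes: x right, y up, looking along -z (the intrinsics and any distortion apply to the point x, -y, -z); pixel columns grow to the right and rows downward; lengths in m; the calibration is good to about 2 mm. A picture is of the moment at which its call begins: read the wrist's pose just before it. camera_info takes no time and is no camera call; for the wrist camera it gives the pose at the moment of the call.
- ctrl.hand_in(): hands the job in; it is judged then, once.
The state is a dict: "time": time; "joint_pos": joint angles; "dq": joint speeds; "joint_efforts": joint torques, N m; "ee_pos": TCP position; "tcp_rot": TCP orientation; "force": force on the tool from outside, world axes, zero at the start; "moment": the same for the moment, N m; "grip_width": finger opening in m; "grasp_force": force on a finger pad.
Only numpy, scipy, OpenCV 4.12 (cv2) and the standard library are available. Lean on these libraries where they do the work, as an engineer would, in place of code of your own. Each camera call takes 0.05 s, during which the arm holds its last target. There are 200 camera calls.

### The job

Set the washed parts out on the drain tray: the three black vise jaws in a neat row, one lying flat inside each outlined rectangle with its length along the rectangle's, and the hollow square housing upside down over the drying peg, its rim down on the cross at the peg's foot. Put the parts down rather than dropping them, and leave the other tools and the steel offcut where they are.

Things in the scene. Friction and masses are not known exactly. Their poses are not given: they have to be found in the camera images.
- tray: fixed low aluminium drain tray, 120 mm (its x) by 320 mm (its y), floor 3 mm thick, rim 10 mm high. Origin: centre of its underside, z up. On its floor three dark outlined rectangles stand in a row along its y, each 72 mm (tray x) by 40 mm (tray y); beyond the row, at its +y end, stands the drying peg
- place1 (a point): centre of outlined rectangle 1 (numbered from the tray's -y end, 60 mm apart), on the tray's floor; axes as the tray
- place2 (a point): centre of outlined rectangle 2 (numbered from the tray's -y end, 60 mm apart), on the tray's floor; axes as the tray
- place3 (a point): centre of outlined rectangle 3 (numbered from the tray's -y end, 60 mm apart), on the tray's floor; axes as the tray
- peg_tip (a point): top of the upright grey drying peg: 18 mm thick, its tip 44 mm above the tray's floor. A flat cross of two bars, 64 mm long, 8 mm wide and 8 mm high, lies on the tray's floor round its foot; the rim of a thing hung on the peg rests on this cross. Axes as the tray
- jaw1: black vise soft jaw, a block 60 x 28 x 22 mm (x, y, z), two screw holes in its top; alike with the other two. Origin: centre of its underside, x along its length, z up
- jaw2: black vise soft jaw, a block 60 x 28 x 22 mm (x, y, z), two screw holes in its top; alike with the other two. Origin: centre of its underside, x along its length, z up
- jaw3: black vise soft jaw, a block 60 x 28 x 22 mm (x, y, z), two screw holes in its top; alike with the other two. Origin: centre of its underside, x along its length, z up
- housing: deep square aluminium housing (a hollow can) 40 x 40 x 56 mm, walls and closed end 4 mm thick, pocket 32 x 32 mm and 52 mm deep, open at one end. It starts standing on its closed end, open end up. Origin: centre of the outer face of the closed end; z runs along it towards the open end, x and y square to its side faces
- housing_mouth (a point): centre of the housing's open end, 56 mm from its origin along its z
- offcut: bystander: solid steel offcut 36 x 36 x 28 mm, origin at the centre of its underside; not one of the washed parts
- chuck: bystander: round steel collet chuck, 42 mm across, 54 mm high, standing; origin at the centre of its underside
- collet: bystander: small tapered steel collet, 32 mm across, 34 mm high, standing; origin at the centre of its underside
- screwdriver: bystander: screwdriver 180 mm long, lying along its x
Mind the look-alikes: they are no part of the job. Leave any yellow look-alike of the housing alone.

How it is judged:
By the outcome, as a careful person would: the job done as asked, in the order asked, and still so for the second after the job is handed in, with the robot touching nothing.
It also fails if it takes over 72 s, if anything falls off the work surface, if the arm or the gripper's body presses on something with over 40 N, if the wrist force passes 120 N, or if a joint passes its speed limit or range.

## Working session

There is one attempt and no reset: what is moved stays moved. The work goes in short steps, Python scripts to look and compute and a tool call to move; the robot and the scene stay as the last step left them, time stands still between calls to the robot, and variables do not carry over. Pictures are saved under pics/ and viewed, at most 10 in all, crops included, and the job is handed in when it is done.

Besides the shell and the picture viewer there is one more tool, called after ">>>" as a command line: name --argument value ..., lists and objects as JSON in quotes. servo_tool: Moves the arm, as the interface text tells. Its arguments: {"type":"object","properties":{"commands":{"type":"array","items":{"type":"array","items":{"type":"array","items":{"type":"number","minimum":-1,"maximum":1}}}},"force":{"type":"number"}},"required":["commands"]}

```bash
ls; mkdir -p pics; python3 - <<'E'
from station import ctrl, vision
import cv2
for n in("scene","top"):
    im=vision.snapshot(n); cv2.imwrite(f"pics/{n}0.png",cv2.resize(im,(800,600),interpolation=cv2.INTER_CUBIC)); cv2.imwrite(f"{n}_raw0.png",im)
    c=vision.camera_info(n); print(n,c)
s=ctrl.observe();print(s)
E
```

```text
pics
scene {'fx': 357.6834652206557, 'fy': 357.6834652206557, 'cx': 258.86691583964506, 'cy': 189.6706557574032, 'dist_coeffs': array([-0.02825385,  0.        ,  0.        ,  0.        ,  0.        ]), 'cam_to_world': array([[ 0.31624733, -0.50376304,  0.80387215,  1.3418001 ],
       [ 0.94854099,  0.18224458, -0.25895346, -0.26777684],
       [-0.01605016,  0.84439903,  0.53547425,  0.61023155],
       [ 0.        ,  0.        ,  0.        ,  1.        ]])}
top {'fx': 451.2779078277054, 'fy': 451.2779078277054, 'cx': 248.71341880423344, 'cy': 189.8953314101576, 'dist_coeffs': array([0.05050837, 0.        , 0.        , 0.        , 0.        ]), 'cam_to_world': array([[-0.02518889,  0.99622762, -0.08304247,  0.41212186],
       [-0.99949376, -0.0267121 , -0.0172826 , -0.02759336],
       [-0.01943564,  0.0825651 ,  0.99639614,  1.35956046],
       [ 0.        ,  0.        ,  0.        ,  1.        ]])}
{'time': 0.1, 'joint_pos': array([-1.33569613e+00,  3.08923042e-01,  1.63506203e+00, -1.26333932e-05,
        1.19968638e+00, -6.97331849e-02]), 'dq': array([-0.00100126, -0.00235477, -0.0020116 , -0.00112498,  0.00021025,
        0.00124944]), 'joint_efforts': array([-5.01392733e-04, -4.16407371e+01, -2.77644271e+01, -4.05302194e-05,
        4.01952464e-03, -6.25433017e-06]), 'ee_pos': array([ 0.18735562, -0.59545489,  0.21905742]), 'tcp_rot': array([-3.10312448e+00, -4.76672105e-01,  2.87918204e-04]), 'force': array([ 0.05503141, -0.57971581,  0.1005184 ]), 'moment': array([-0.02410562, -0.01032679,  0.01431688]), 'grasp_force': 0.0, 'grip_width': 0.08549985024783717}
```

View pics/top0.png

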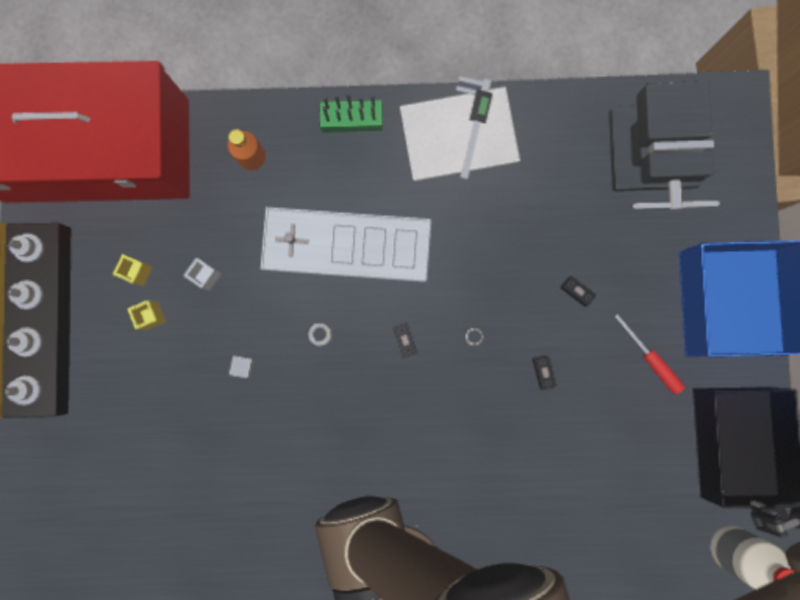

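View pics/scene0.png

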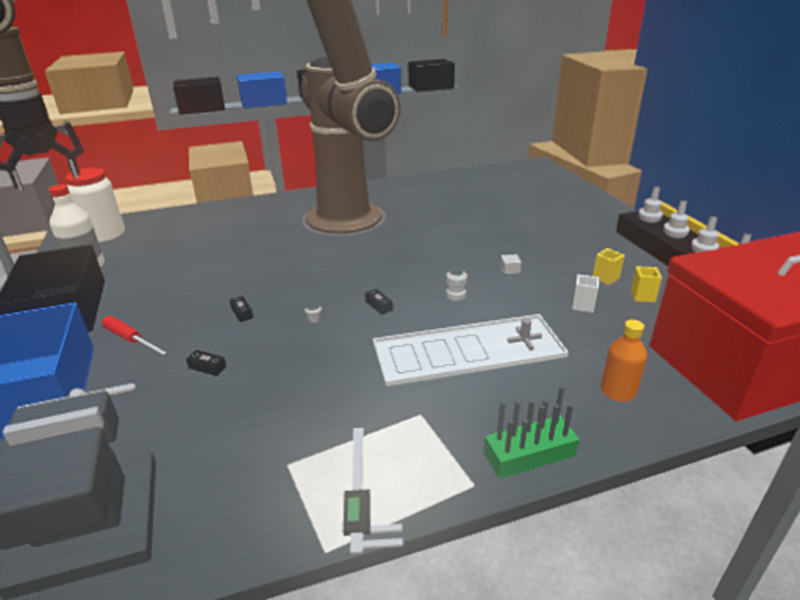

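The top view (800×600 scale) shows jaws at about (578,291), (544,372) and (405,340). The housing is at (202,274), and the tray has corners (265,207), (431,219), (428,281) and (262,270) with its peg at (291,240). The offcut is at (240,367). The scene view shows the same layout: jaws at (206,362), (241,308) and (378,300), housing at (586,293), peg at (526,328).

```bash
cat > h.py <<'E'
import numpy as np, cv2
from scipy.optimize import minimize
from scipy.spatial.transform import Rotation as R
S=4
def proj(ci,P):
    T=np.linalg.inv(ci["cam_to_world"]); p=np.asarray(P,float).reshape(-1,3)@T[:3,:3].T+T[:3,3]
    p=p*[1,-1,-1]
    K=np.array([[ci["fx"],0,ci["cx"]],[0,ci["fy"],ci["cy"]],[0,0,1.]])
    return cv2.projectPoints(p,np.zeros(3),np.zeros(3),K,ci["dist_coeffs"])[0].reshape(-1,2)
def ray(ci,uv):
    K=np.array([[ci["fx"],0,ci["cx"]],[0,ci["fy"],ci["cy"]],[0,0,1.]])
    x,y=cv2.undistortPoints(np.array([[uv]],float),K,ci["dist_coeffs"])[0,0]
    M=ci["cam_to_world"]; return M[:3,3],M[:3,:3]@np.array([x,-y,-1.])
def onplane(ci,uv,z):
    o,d=ray(ci,uv); return o+d*(z-o[2])/d[2]
def tri(obs):
    A=np.zeros((3,3));b=np.zeros(3)
    for ci,uv in obs:
        o,d=ray(ci,uv);d/=np.linalg.norm(d);Q=np.eye(3)-np.outer(d,d);A+=Q;b+=Q@o
    return np.linalg.solve(A,b)
def box(p,dims):
    x,y,z,w=p; c,s=np.cos(w),np.sin(w)
    B=np.array([[i,j,k] for i in(-.5,.5) for j in(-.5,.5) for k in(0,1)])*dims
    return B@np.array([[c,s,0],[-s,c,0],[0,0,1]])+[x,y,z]
def seg(im,uv,win,kind):
    """hull mask (upscaled S) of the blob nearest uv; kind 'dark' or 'bright'"""
    g=im.max(axis=2) if kind=='dark' else im.min(axis=2)
    u,v=int(uv[0]),int(uv[1]); y0,x0=max(0,v-win),max(0,u-win); c=g[y0:v+win,x0:u+win]
    c=cv2.resize(c,None,fx=S,fy=S,interpolation=cv2.INTER_CUBIC)
    bg=np.median(c); t,_=cv2.threshold(c,0,255,cv2.THRESH_OTSU)
    if kind=='dark': lo=np.percentile(c,2); t=(bg+lo)/2; m=c<t
    else: m=c>t
    cs,_=cv2.findContours(m.astype(np.uint8),cv2.RETR_EXTERNAL,cv2.CHAIN_APPROX_NONE)
    k=max(cs,key=cv2.contourArea)
    h=cv2.convexHull(k).reshape(-1,2).astype(float)
    return (h+.5)/S-.5+[x0,y0]
def fill(h,o,sz):
    m=np.zeros((sz,sz),np.uint8); cv2.fillConvexPoly(m,np.round(((h-o)*S)*16).astype(np.int32),1,shift=4); return m
def fit(obs,dims,p0,fixz=None):
    """obs: list of (ci,hull); p=[x,y,z,yaw]"""
    ms=[]
    for ci,h in obs:
        o=h.min(0)-20; sz=int((np.ptp(h,axis=0).max()+40)*S); ms.append((ci,o,sz,fill(h,o,sz)))
    def cost(q):
        p=[q[0],q[1],q[2] if fixz is None else fixz,q[-1]]; c=0
        for ci,o,sz,m in ms:
            a=fill(cv2.convexHull(proj(ci,box(p,dims)).astype(np.float32)).reshape(-1,2),o,sz)
            c+=1-(a&m).sum()/max(1,(a|m).sum())
        return c/len(ms)
    best=None
    for w in np.linspace(0,np.pi,9)[:-1] if p0[3] is None else [p0[3]]:
        q=np.array([p0[0],p0[1],p0[2],w] if fixz is None else [p0[0],p0[1],w])
        d=np.array([.006,.006,.006,.15] if fixz is None else [.006,.006,.15])
        r=minimize(cost,q,method='Nelder-Mead',options=dict(initial_simplex=np.vstack([q]+[q+np.eye(len(q))[i]*d[i] for i in range(len(q))]),xatol=2e-5,fatol=1e-5))
        if best is None or r.fun<best.fun: best=r
    return best.x,best.fun
E
python3 - <<'E'
from h import *
from station import vision
im={n:cv2.imread(n+"_raw0.png") for n in("top","scene")}; ci={n:vision.camera_info(n) for n in im}
k=512/800
J=np.array([60,28,22])/1e3
L={'jawA':((578,291),(206,362),J,'dark',18),'jawB':((544,372),(241,308),J,'dark',18),'jawC':((405,340),(378,300),J,'dark',18),
'housing':((202,274),(586,293),np.array([40,40,56])/1e3,'bright',18),'tray':((346,244),(470,348),np.array([120,320,10])/1e3,'bright',75),
'offcut':((240,367),(511,263),np.array([36,36,28])/1e3,'bright',14)}
for n,(a,b,d,kind,w) in L.items():
    a=np.array(a)*k;b=np.array(b)*k
    P=tri([(ci["top"],a),(ci["scene"],b)])
    ob=[(ci["top"],seg(im["top"],a,w,kind)),(ci["scene"],seg(im["scene"],b,w,kind))]
    x,f=fit(ob,d,[P[0],P[1],0,None]); 
    print(n,'tri',P.round(3),'fit',x.round(4),'deg',round(np.degrees(x[-1]),1),'1-IoU',round(f,3), [cv2.contourArea(h.astype(np.float32)) for _,h in ob])
for n,a,b in(('peg',(291,236),(526,321)),('chuck',(320,334),(457,273)),('collet',(474,337),(313,308)),('yel1',(130,270),(646,270)),('yel2',(146,315),(609,255))):
    print(n,tri([(ci["top"],np.array(a)*k),(ci["scene"],np.array(b)*k)]).round(3))
w=vision.camera_info("wrist"); from station import ctrl; s=ctrl.observe()
T=R.from_rotvec(s["tcp_rot"]).as_matrix(); print("wristcam in tool",(T.T@(w["cam_to_world"][:3,3]-s["ee_pos"])).round(3),(T.T@w["cam_to_world"][:3,:3]).round(2).tolist(),w["fx"])
print(T.round(3).tolist())
E
```

```text
jawA tri [ 0.526 -0.364  0.011] fit [ 5.2650e-01 -3.6360e-01 -1.0000e-04  4.0264e+00] deg 230.7 1-IoU 0.053 [224.9375, 288.71875]
jawB tri [ 0.374 -0.293  0.011] fit [ 3.7440e-01 -2.9340e-01 -1.0000e-03  3.3373e+00] deg 191.2 1-IoU 0.067 [230.8125, 161.0625]
jawC tri [ 0.441 -0.033  0.014] fit [ 0.441  -0.0324  0.0006  0.2909] deg 16.7 1-IoU 0.088 [215.6875, 185.3125]
housing tri [0.576 0.35  0.028] fit [0.5755 0.3494 0.0022 0.9501] deg 54.4 1-IoU 0.154 [216.53125, 342.21875]
tray tri [0.631 0.078 0.003] fit [ 0.6307  0.0773  0.0022 -0.1   ] deg -5.7 1-IoU 0.011 [4274.25, 3509.875]
offcut tri [0.398 0.282 0.015] fit [0.399  0.2799 0.0021 1.3063] deg 74.8 1-IoU 0.128 [158.625, 131.53125]
peg [0.642 0.178 0.045]
chuck [0.456 0.126 0.052]
collet [ 0.443 -0.163  0.025]
yel1 [0.584 0.476 0.059]
yel2 [0.501 0.449 0.055]
wristcam in tool [ 0.077 -0.001 -0.153] [[-0.0, 0.95, 0.3], [1.0, 0.0, -0.0], [-0.0, 0.3, -0.95]] 332.71503934174495
[[0.954, 0.3, -0.0], [0.3, -0.954, 0.002], [0.0, -0.002, -1.0]]
```

Box fits to both fixed views all give heights near 0 and match the stated sizes. Next I'll write a planner that converts world targets into servo call numbers.

```bash
cat > plan.py <<'E'
from h import *
from station import ctrl, vision
def down(psi,tilt=0.):
    """tool x at world angle psi (deg) when down; tilt (deg)>0 leans the fingers towards x"""
    return R.from_euler('z',psi,degrees=True)*R.from_euler('x',180,degrees=True)*R.from_euler('y',tilt,degrees=True)
def plan(wps,cur=None):
    """wps: (pos,rot,grip). prints calls; tilt/turn goes with the shift"""
    s=ctrl.observe(); p,q=(s["ee_pos"],R.from_rotvec(s["tcp_rot"])) if cur is None else cur
    for pos,rot,g in wps:
        pos=np.array(pos,float)
        d=q.inv().apply(pos-p); n0=int(max(1,np.ceil(np.abs(d).max()/.099)))
        for n in range(n0,0,-1):
            dr=(q.inv()*rot).as_rotvec()/n; d=q.inv().apply(pos-p)/n
            a=np.round(d/.1,3); b=np.round(dr/(np.pi/2),3)
            k=int(max(np.ceil(np.linalg.norm(d)/.0417),np.ceil(np.degrees(np.linalg.norm(dr))/7.16)))
            print('x%d'%(k+1),[g]+(a+0).tolist()+(b+0).tolist())
            p=p+q.apply(a*.1); q=q*R.from_rotvec(b*np.pi/2)
        print('  -> at',p.round(4))
    return p,q
def look(uvwin,dims,p0,kind='dark',fixz=None,name=None):
    s=ctrl.observe(); ci=vision.camera_info("wrist"); im=vision.snapshot("wrist")
    if name: cv2.imwrite('pics/'+name,im)
    uv=proj(ci,[p0[:3]])[0]; h=seg(im,uv,uvwin,kind)
    x,f=fit([(ci,h)],dims,p0,fixz); return x,f,ci,im,uv
E
python3 - <<'E'
from plan import *
plan([((.374,-.293,.14),down(11.2),.8)])
s=ctrl.observe();print((R.from_rotvec(s["tcp_rot"]).as_euler('xyz',degrees=True)))
E
```

```text
x4 [0.8, 0.896, -0.774, 0.265, 0.0, 0.0, 0.023]
x4 [0.8, 0.867, -0.806, 0.265, -0.001, 0.0, 0.023]
x4 [0.8, 0.838, -0.838, 0.264, 0.0, 0.0, 0.024]
  -> at [ 0.374 -0.293  0.14 ]
[-1.79881136e+02 -7.62656507e-03  1.74659218e+01]
```

>>> servo_tool --commands '[[[0.8,0.896,-0.774,0.265,0,0,0.023],[0.8,0.896,-0.774,0.265,0,0,0.023],[0.8,0.896,-0.774,0.265,0,0,0.023],[0.8,0.896,-0.774,0.265,0,0,0.023]]]'

```text
time: 0.43
ee_pos: [0.2512, -0.4873, 0.19]
tcp_rot: [-3.101, -0.425, 0.0]
force: [-1.3, 0.9, -0.6]
grip_width: 0.0682
grasp_force: 0.0
```

>>> servo_tool --commands '[[[0.8,0.867,-0.806,0.265,0,0,0.023],[0.8,0.867,-0.806,0.265,0,0,0.023],[0.8,0.867,-0.806,0.265,0,0,0.023],[0.8,0.867,-0.806,0.265,0,0,0.023]]]'

```text
time: 0.77
ee_pos: [0.3128, -0.3878, 0.1644]
tcp_rot: [-3.111, -0.37, 0.002]
force: [-0.9, 0.6, -0.6]
grip_width: 0.0687
grasp_force: 0.0
```

>>> servo_tool --commands '[[[0.8,0.838,-0.838,0.264,0,0,0.024],[0.8,0.838,-0.838,0.264,0,0,0.024],[0.8,0.838,-0.838,0.264,0,0,0.024],[0.8,0.838,-0.838,0.264,0,0,0.024],[0.8,0.838,-0.838,0.264,0,0,0.024],[0.8,0.838,-0.838,0.264,0,0,0.024]]]'

```text
time: 1.27
ee_pos: [0.3743, -0.2946, 0.1409]
tcp_rot: [3.126, 0.307, -0.0]
force: [0.4, 0.1, 0.2]
grip_width: 0.0681
grasp_force: 0.0
```

```bash
python3 - <<'E'
from plan import *
J=np.array([60,28,22])/1e3
x,f,ci,im,uv=look(90,J,[.374,-.293,0,np.radians(11.2)],fixz=0,name="w1.png"); print(x.round(4),np.degrees(x[-1]),f,uv)
x,f,*_=look(90,J,[.374,-.293,0,np.radians(11.2)]);print(x.round(4),f)
print(ctrl.observe()["time"])
x,f=fit([(ci,seg(im,uv,90,'dark'))],J,[*x[:2],0,x[-1]],fixz=0)
plan([((x[0],x[1],.024),down(np.degrees(x[-1])),.6)])
E
```

```text
[ 0.3765 -0.2923  0.2113] 12.105970444417354 0.019914981321654035 [252.03140431 170.19469276]
[ 0.3763 -0.2921 -0.0011  0.2086] 0.014045746034218709
1.3667
x3 [0.6, 0.015, -0.014, 0.586, 0.0, 0.0, -0.005]
x3 [0.6, 0.016, -0.014, 0.587, 0.001, 0.0, -0.006]
  -> at [ 0.3767 -0.2923  0.024 ]
```

View pics/w1.png

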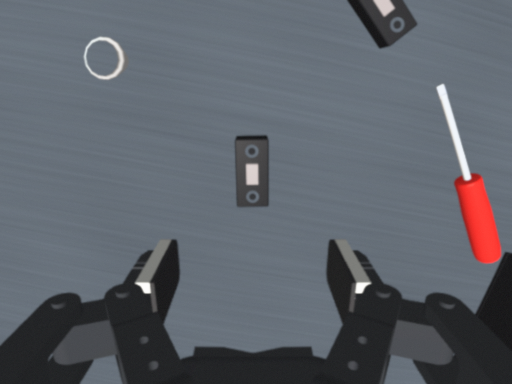

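The wrist view shows the jaw upright at (252,171), lying along the tool's x. The fitted height is −1 mm, as it should be. I'll descend, grip and lift.

>>> servo_tool --commands '[[[0.6,0.015,-0.014,0.586,0,0,-0.005],[0.6,0.015,-0.014,0.586,0,0,-0.005],[0.6,0.015,-0.014,0.586,0,0,-0.005]]]'

```text
time: 1.62
ee_pos: [0.3721, -0.291, 0.0788]
tcp_rot: [-3.12, -0.314, 0.008]
force: [-0.2, 0.7, -0.7]
grip_width: 0.0513
grasp_force: 0.0
```

>>> servo_tool --commands '[[[0.6,0.016,-0.014,0.3,0,0,-0.006],[0.6,0.016,-0.014,0.587,0,0,-0.006],[0.6,0.016,-0.014,0.587,0,0,-0.006],[0.6,0.016,-0.014,0.587,0,0,-0.006],[0,0.016,-0.014,0.587,0,0,-0.006],[0,0.016,-0.014,0.587,0,0,-0.006],[0,0.016,-0.014,0.587,0,0,-0.006],[0,0.016,-0.014,0.587,0,0,-0.006],[0,0.016,-0.014,0.587,0,0,-0.006],[0,0.016,-0.014,0.587,0,0,-0.006]]]' --force 40

```text
time: 2.45
ee_pos: [0.3771, -0.2908, 0.0241]
tcp_rot: [3.123, 0.333, 0.001]
force: [-0.3, 0.5, -0.5]
grip_width: 0.0004
grasp_force: 0.0
```

>>> servo_tool --commands '[[[0,0,0,-0.4,0,0,0],[0,0,0,-0.8,0,0,0],[0,0,0,-0.96,0,0,0],[0,0,0,-0.96,0,0,0]]]'

```text
time: 2.78
ee_pos: [0.38, -0.2934, 0.1243]
tcp_rot: [3.116, 0.332, 0.01]
force: [0.4, -0.2, 0.7]
grip_width: 0.0004
grasp_force: 0.0
```

```bash
python3 - <<'E'
from plan import *
plan([((.61,-.03,.15),down(-5.7),0)])
E
```

```text
x4 [0, 0.935, -0.696, -0.086, 0.002, -0.002, 0.066]
x4 [0, 0.858, -0.789, -0.087, 0.001, -0.001, 0.066]
x4 [0, 0.771, -0.874, -0.086, 0.002, -0.001, 0.067]
  -> at [ 0.61 -0.03  0.15]
```

The gripper closed on nothing, so I'll look before doing anything else.

```bash
python3 - <<'E'
from plan import *
a=vision.snapshot("wrist"); b=vision.snapshot("top"); c=vision.camera_info("wrist")
cv2.imwrite("raw_t1.png",b)
t=cv2.resize(b[170:270,290:418],(512,400))
cv2.imwrite("pics/m1.png",cv2.resize(np.hstack([a,cv2.copyMakeBorder(t,0,0,0,0,0)[:384]]),(800,300)))
s=ctrl.observe();print(s["ee_pos"],c["cam_to_world"].round(3).tolist(), proj(c,[[.3765,-.2923,.022],s["ee_pos"]]))
E
```

```text
[ 0.37707954 -0.29079047  0.12017129] [[0.211, 0.933, 0.29, 0.452], [-0.978, 0.201, 0.064, -0.273], [0.002, -0.297, 0.955, 0.273], [0.0, 0.0, 0.0, 1.0]] [[255.70636611 185.09372249]
 [255.0919359  240.18240983]]
```

View pics/m1.png

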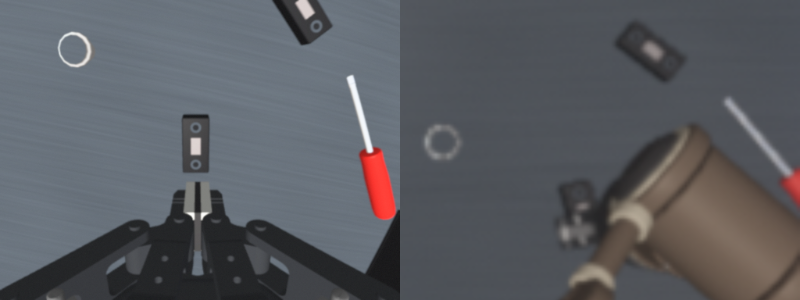

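```bash
python3 - <<'E'
from plan import *
s=ctrl.observe();c=vision.camera_info("wrist");T=R.from_rotvec(s["tcp_rot"])
for d in(0,.01,.019):
  for x in(-.011,0,.011): print(d,x,proj(c,[s["ee_pos"]+T.apply([x,0,d])])[0].round(1))
a=vision.snapshot("wrist");print(s["time"])
J=np.array([60,28,22])/1e3
p=[.3765,-.2923,0,.211]; uv=proj(c,[p[:3]])[0]; print(fit([(c,seg(a,uv,80,'dark'))],J,p),uv)
cv2.imwrite("pics/m2.png",cv2.resize(a[120:384,150:360],None,fx=2.2,fy=2.2,interpolation=cv2.INTER_CUBIC))
E
```

```text
0 -0.011 [255.  259.3]
0 0 [255.1 240.2]
0 0.011 [255.1 220.3]
0.01 -0.011 [254.9 250. ]
0.01 0 [255.  231.8]
0.01 0.011 [255.  212.8]
0.019 -0.011 [254.8 242.5]
0.019 0 [254.8 224.9]
0.019 0.011 [254.9 206.7]
2.8833
(array([ 0.37511486, -0.29193352, -0.004343  ,  0.21041222]), np.float64(0.007043074698570351)) [255.43301831 177.509443  ]
```

View pics/m2.png

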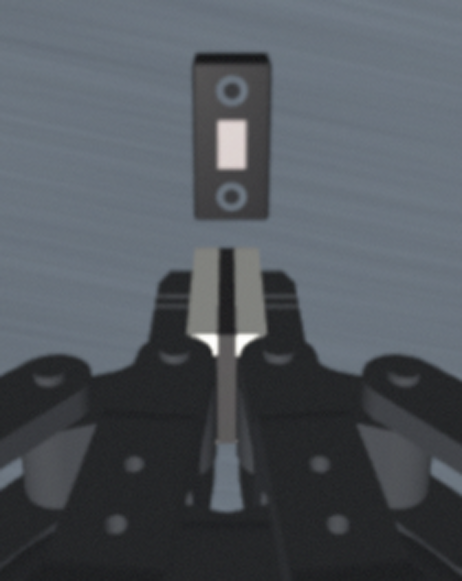

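The jaw is untouched at crop (231,140). The shut pads' tip edge appears at raw v≈233, but the stated geometry predicts about 207, so the tips seem higher than expected. I'll check that with the fixed cameras.

```bash
python3 - <<'E'
from plan import *
s=ctrl.observe();T=R.from_rotvec(s["tcp_rot"])
out=[]
for n in("scene","top"):
    a=vision.snapshot(n); c=vision.camera_info(n); cv2.imwrite(f"raw_{n}2.png",a)
    P=[s["ee_pos"]+T.apply([0,0,d]) for d in(-.05,0,.019)]
    q=proj(c,P); print(n,q.round(1).tolist())
    o=np.round(q[1]).astype(int)-[30,30]; print('crop origin',o)
    cr=cv2.resize(a[o[1]:o[1]+60,o[0]:o[0]+60],(400,400),interpolation=cv2.INTER_CUBIC)
    for k,w in enumerate(q): cv2.circle(cr,tuple(np.round((w-o+.5)*400/60).astype(int)),3,[(255,0,0),(0,255,0),(0,0,255)][k],-1)
    out.append(cr)
cv2.imwrite("pics/m3.png",np.hstack(out))
E
```

```text
scene [[145.8, 150.8], [149.0, 166.4], [150.1, 172.1]]
crop origin [119 136]
top [[358.7, 238.7], [354.6, 238.3], [353.1, 238.1]]
crop origin [325 208]
```

View pics/m3.png

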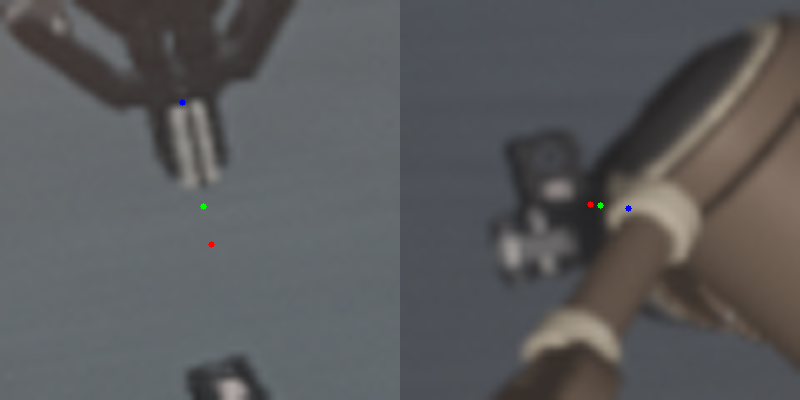

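```bash
python3 - <<'E'
from plan import *
s=ctrl.observe();T=R.from_rotvec(s["tcp_rot"])
cs,cw,ct=[vision.camera_info(n) for n in("scene","wrist","top")]
P=tri([(cs,(149.5,163.3)),(cw,(253.2,232.5))]); print("tip",P.round(4),"tool frame",T.inv().apply(P-s["ee_pos"]).round(4),proj(cs,[P]),proj(cw,[P]))
print(s["ee_pos"],s["joint_pos"].round(3),proj(ct,[cw["cam_to_world"][:3,3],[.3765,-.292,.022],P]).round(1))
E
```

```text
tip [ 0.3868 -0.2862  0.1336] tool frame [ 0.0117 -0.0007 -0.0158] [[149.6115722  163.29538794]] [[253.8508524  232.68674002]]
[ 0.37543893 -0.28934606  0.11781487] [-0.749  0.153  2.06  -0.     0.933  0.61 ] [[359.3 208.7]
 [348.2 237.3]
 [354.2 234.5]]
```

Triangulation puts the shut tip edge at tool (+12, −1, −16) mm. The x offset matches the pad half-width, so the real fingertips sit about 35 mm farther back along the tool's z than the reported TCP implies. I'll use a grasp point at tool z = −0.035 from now on and check it on contact.

```bash
cat >> plan.py <<'E'
import json,os
OFF=np.array([0,0,.035])   # reported TCP = true grasp point + OFF (tool axes), measured
def planG(wps):
    """waypoints for the true grasp point; starts from the commanded pose kept in cmd.json"""
    s=ctrl.observe(); c=json.load(open('cmd.json')); p=np.array(c['p']); q=R.from_rotvec(c['q'])
    e=s["ee_pos"]-p; print('t=%.1f'%s['time'],'lag mm',(e*1e3).round(1),'deg',round(np.degrees((q.inv()*R.from_rotvec(s["tcp_rot"])).magnitude()),1))
    p,q=plan([(np.array(a,float)+r.apply(OFF),r,g) for a,r,g in wps],(p,q))
    json.dump(dict(p=p.tolist(),q=q.as_rotvec().tolist()),open('cmd.json','w'))
E
python3 - <<'E'
import json
from plan import *
json.dump(dict(p=[.3767,-.2923,.120],q=down(12.1).as_rotvec().tolist()),open('cmd.json','w'))
planG([((.376,-.2921,.06),down(12),.6),((.376,-.2921,.019),down(12),.6),((.376,-.2921,.12),down(12),0)])
E
```

```text
t=3.0 lag mm [-1.3  3.  -2.2] deg 0.2
x4 [0.6, -0.006, -0.003, 0.95, 0.0, 0.0, 0.001]
  -> at [ 0.3761 -0.2921  0.025 ]
x2 [0.6, 0.0, 0.0, 0.41, 0.0, 0.0, 0.0]
  -> at [ 0.3761 -0.2921 -0.016 ]
x3 [0, 0.0, 0.0, -0.505, 0.0, 0.0, 0.0]
x3 [0, 0.0, 0.0, -0.505, 0.0, 0.0, 0.0]
  -> at [ 0.3761 -0.2921  0.085 ]
```

>>> servo_tool --commands '[[[0.6,0,0,0.4,0,0,0],[0.6,0,0,0.7,0,0,0],[0.6,-0.006,-0.003,0.95,0,0,0],[0.6,-0.006,-0.003,0.95,0,0,0],[0.6,-0.006,-0.003,0.95,0,0,0],[0.6,-0.006,-0.003,0.95,0,0,0]]]'

```text
time: 3.53
ee_pos: [0.3762, -0.2905, 0.0246]
tcp_rot: [-3.124, -0.333, 0.0]
force: [-0.1, 0.0, 0.0]
grip_width: 0.0514
grasp_force: 0.0
```

>>> servo_tool --commands '[[[0.6,0,0,0.15,0,0,0],[0.6,0,0,0.3,0,0,0],[0.6,0,0,0.41,0,0,0],[0.6,0,0,0.41,0,0,0],[0.3,0,0,0.41,0,0,0],[0,0,0,0.41,0,0,0],[0,0,0,0.41,0,0,0],[0,0,0,0.41,0,0,0],[0,0,0,0.41,0,0,0],[0,0,0,0.41,0,0,0]]]' --force 40

```text
time: 4.37
ee_pos: [0.3796, -0.2935, -0.0113]
tcp_rot: [3.119, 0.332, 0.007]
force: [-4.7, 4.4, 26.4]
grip_width: 0.0275
grasp_force: 49.3
```

The jaw is gripped (27.5 mm, 49 N). The tips lightly met the table, so the offset is nearer 31 mm, and I'll use that. Next I'll lift and go over the tray.

>>> servo_tool --commands '[[[0,0,0,-0.3,0,0,0],[0,0,0,-0.6,0,0,0],[0,0,0,-0.95,0,0,0],[0,0,0,-0.95,0,0,0]]]'

```text
time: 4.7
ee_pos: [0.3811, -0.295, 0.086]
tcp_rot: [3.112, 0.331, 0.016]
force: [1.0, -1.5, -0.4]
grip_width: 0.0275
grasp_force: 41.1
```

```bash
sed -i 's/OFF=np.array(\[0,0,.035\])/OFF=np.array([0,0,.031])/' plan.py; python3 - <<'E'
import json
from plan import *
json.dump(dict(p=[.3761,-.2921,.079],q=down(12).as_rotvec().tolist()),open('cmd.json','w'))
planG([((.6,.0,.15),down(-5.7),0)])
E
```

```text
t=4.7 lag mm [ 5.  -2.9  7. ] deg 0.9
x4 [0, 0.932, -0.797, -0.133, 0.0, 0.0, 0.066]
x4 [0, 0.845, -0.89, -0.134, 0.0, 0.0, 0.065]
x4 [0, 0.75, -0.971, -0.133, 0.0, 0.0, 0.066]
  -> at [0.6   0.    0.119]
```

>>> servo_tool --commands '[[[0,0.932,-0.797,-0.133,0,0,0.066],[0,0.932,-0.797,-0.133,0,0,0.066],[0,0.932,-0.797,-0.133,0,0,0.066],[0,0.932,-0.797,-0.133,0,0,0.066]]]'

```text
time: 5.03
ee_pos: [0.4554, -0.1889, 0.0939]
tcp_rot: [3.136, 0.178, 0.01]
force: [-0.2, -0.1, -0.5]
grip_width: 0.027
grasp_force: 41.0
```

>>> servo_tool --commands '[[[0,0.845,-0.89,-0.134,0,0,0.065],[0,0.845,-0.89,-0.134,0,0,0.065],[0,0.845,-0.89,-0.134,0,0,0.065],[0,0.845,-0.89,-0.134,0,0,0.065]]]'

```text
time: 5.37
ee_pos: [0.5303, -0.0911, 0.1074]
tcp_rot: [-3.141, -0.017, -0.013]
force: [-0.0, -1.2, -1.7]
grip_width: 0.0271
grasp_force: 41.0
```

>>> servo_tool --commands '[[[0,0.75,-0.971,-0.133,0,0,0.066],[0,0.75,-0.971,-0.133,0,0,0.066],[0,0.75,-0.971,-0.133,0,0,0.066],[0,0.75,-0.971,-0.133,0,0,0.066],[0,0.75,-0.971,-0.133,0,0,0.066],[0,0.75,-0.971,-0.133,0,0,0.066],[0,0.75,-0.971,-0.133,0,0,0.066]]]'

```text
time: 5.95
ee_pos: [0.5977, 0.0012, 0.1178]
tcp_rot: [3.137, -0.154, -0.003]
force: [-0.5, -0.8, -1.5]
grip_width: 0.0268
grasp_force: 41.0
```

```bash
python3 - <<'E'
from plan import *
import pickle
s=ctrl.observe(); c=vision.camera_info("wrist"); a=vision.snapshot("wrist")
pickle.dump((s,c,a),open("tray.pkl","wb"))
print(s["time"],s["ee_pos"],s["grip_width"]); cv2.imwrite("pics/t1.png",a)
E
```

```text
5.95 [0.59772786 0.00119135 0.11782666] 0.026800658186547522
```

View pics/t1.png

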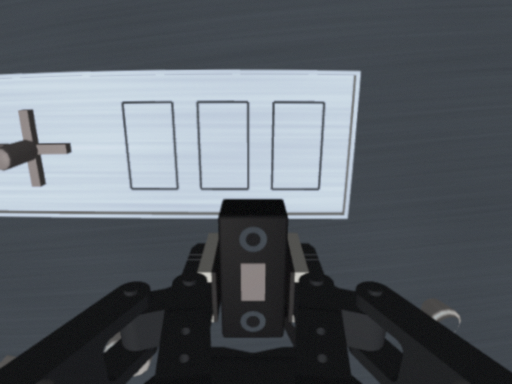

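The wrist view shows three rectangles. Their corners are near rect3 (124,102)-(177,189), rect2 (198,101)-(248,189) and rect1 (273,101)-(324,190). The peg cross is at about (33,148), and the held jaw's top runs (222,216)-(284,335).

```bash
cat > trayfit.py <<'E'
from plan import *
import pickle
from scipy.optimize import least_squares
s,c,a=pickle.load(open("tray.pkl","rb"))
px={2:[(124,102),(173,101),(177,189),(131,188)],1:[(198,101),(248,101),(248,189),(200,189)],0:[(273,101),(324,102),(320,190),(272,190)]}
g=a.min(axis=2).astype(np.uint8)
loc=np.array([(.036,.02),(.036,-.02),(-.036,-.02),(-.036,.02)])
P=[];U=[]
for i in px:
    for l,u in zip(loc,px[i]): P.append([l[0],l[1]+(i-1)*.06,0]);U.append(u)
P=np.array(P);U=np.array(U,float)
def W(q): return P@R.from_euler('z',q[3]).as_matrix().T+q[:3]
f=lambda q:(proj(c,W(q))-U).ravel()
r=least_squares(f,[.63,.02,.003,-.1]); print('place2',r.x.round(4),'deg',np.degrees(r.x[3]).round(2),'rms px',np.sqrt((r.fun**2).mean()*2).round(2))
q=r.x.copy()
for i in(0,1,2): print('place',i+1,(q[:3]+R.from_euler('z',q[3]).apply([0,(i-1)*.06,0])).round(4))
# cross bars ends on z=.011
e=[onplane(c,u,.011) for u in((27,110),(37,185),(70,148))]; print(np.round(e,4), 'centre', ((e[0]+e[1])/2).round(4))
# held jaw
T=R.from_rotvec(s["tcp_rot"])
K=np.array([[c["fx"],0,c["cx"]],[0,c["fy"],c["cy"]],[0,0,1.]])
Q=np.array([(.03,.014,0),(.03,-.014,0),(-.03,-.014,0),(-.03,.014,0)])
h=lambda v:(proj(c,s["ee_pos"]+T.apply(Q@R.from_euler('z',v[3]).as_matrix().T*[1,-1,1]+v[:3]))-np.array([(222,216),(286,216),(284,335),(222,335)])).ravel()
r=least_squares(h,[0,0,-.03,0]); print('jaw top centre in tool',r.x.round(4),'res',np.abs(r.fun).max().round(1))
E
python3 trayfit.py
```

```text
place2 [ 0.6261  0.0233  0.0033 -0.1051] deg -6.02 rms px 0.93
place 1 [ 0.6198 -0.0364  0.0033]
place 2 [0.6261 0.0233 0.0033]
place 3 [0.6324 0.0829 0.0033]
[[0.6734 0.1752 0.011 ]
 [0.6116 0.1844 0.011 ]
 [0.6394 0.1469 0.011 ]] centre [0.6425 0.1798 0.011 ]
jaw top centre in tool [-0.0059 -0.0009 -0.0274 -0.0055] res 2.3
```

```bash
python3 - <<'E'
from plan import *
x,y,w=.6198+.003,-.0364,-6.0
planG([((x,y,.06),down(w),0),((x,y,.029),down(w),0),((x,y,.0235),down(w),0)])
E
```

```text
t=6.0 lag mm [-2.2  1.  -1.1] deg 0.1
x4 [0, 0.264, 0.34, 0.9, 0.0, 0.0, 0.003]
  -> at [ 0.6228 -0.0364  0.029 ]
x2 [0, 0.0, 0.0, 0.31, 0.0, 0.0, 0.0]
  -> at [ 0.6228 -0.0364 -0.002 ]
x2 [0, 0.0, 0.0, 0.055, 0.0, 0.0, 0.0]
  -> at [ 0.6228 -0.0364 -0.0075]
```

>>> servo_tool --commands '[[[0,0.264,0.34,0.4,0,0,0.003],[0,0.264,0.34,0.7,0,0,0.003],[0,0.264,0.34,0.9,0,0,0.003],[0,0.264,0.34,0.9,0,0,0.003],[0,0.264,0.34,0.9,0,0,0.003]]]'

```text
time: 6.42
ee_pos: [0.6194, -0.035, 0.0267]
tcp_rot: [-3.137, 0.163, 0.008]
force: [0.8, 0.8, -1.1]
grip_width: 0.0275
grasp_force: 40.9
```

>>> servo_tool --commands '[[[0,0,0,0.1,0,0,0],[0,0,0,0.2,0,0,0],[0,0,0,0.31,0,0,0],[0,0,0,0.31,0,0,0],[0,0,0,0.31,0,0,0]]]'

```text
time: 6.83
ee_pos: [0.6213, -0.0337, -0.0032]
tcp_rot: [-3.137, 0.159, 0.003]
force: [0.3, 0.3, -1.4]
grip_width: 0.0269
grasp_force: 41.0
```

>>> servo_tool --commands '[[[0,0,0,0.03,0,0,0],[0,0,0,0.055,0,0,0],[0,0,0,0.055,0,0,0],[0,0,0,0.055,0,0,0]]]'

```text
time: 7.17
ee_pos: [0.6223, -0.034, -0.0079]
tcp_rot: [-3.138, 0.16, -0.001]
force: [-0.1, -0.4, -1.5]
grip_width: 0.0273
grasp_force: 41.1
```

>>> servo_tool --commands '[[[0,0,0,0.02,0,0,0],[0,0,0,0.02,0,0,0]]]'

```text
time: 7.33
ee_pos: [0.6225, -0.034, -0.0082]
tcp_rot: [-3.137, 0.16, 0.0]
force: [-3.1, 0.2, 7.7]
grip_width: 0.0273
grasp_force: 45.6
```

>>> servo_tool --commands '[[[0,0,0,0.015,0,0,0],[0,0,0,0.015,0,0,0]]]'

```text
time: 7.5
ee_pos: [0.6225, -0.0341, -0.0082]
tcp_rot: [-3.137, 0.16, 0.001]
force: [-5.6, 1.4, 16.1]
grip_width: 0.0271
grasp_force: 49.1
```

>>> servo_tool --commands '[[[0,0,0,0.01,0,0,0],[0,0,0,0.01,0,0,0]]]'

```text
time: 7.67
ee_pos: [0.6225, -0.0341, -0.0082]
tcp_rot: [3.138, -0.16, -0.002]
force: [-8.1, 1.6, 22.0]
grip_width: 0.0272
grasp_force: 51.3
```

Contact comes at ee z ≈ −0.0082, with the jaw seated. I'll relax 3 mm, open and lift.

>>> servo_tool --commands '[[[0,0,0,-0.03,0,0,0],[0.45,0,0,-0.03,0,0,0],[0.5,0,0,-0.03,0,0,0],[0.5,0,0,-0.03,0,0,0],[0.5,0,0,-0.3,0,0,0],[0.5,0,0,-0.6,0,0,0],[0.5,0,0,-0.9,0,0,0],[0.5,0,0,-0.9,0,0,0],[0.5,0,0,-0.9,0,0,0]]]'

```text
time: 8.42
ee_pos: [0.6243, -0.0343, 0.0796]
tcp_rot: [3.137, -0.16, 0.008]
force: [-0.6, -0.8, -0.7]
grip_width: 0.0429
grasp_force: 0.0
```

```bash
python3 - <<'E'
import json
from plan import *
json.dump(dict(p=[.6228,-.0364,.078],q=down(-6).as_rotvec().tolist()),open('cmd.json','w'))
J=np.array([60,28,22])/1e3
def lk():
    c=vision.camera_info("wrist"); im=vision.snapshot("wrist")
    # dark blob excluding outlines: open
    g=im.max(axis=2); m=cv2.morphologyEx((g<75).astype(np.uint8),cv2.MORPH_OPEN,np.ones((9,9)))
    u=proj(c,[[.6198,-.0364,.014]])[0]; y0,x0=(u-[60,55]).astype(int)[::-1]; mm=np.zeros_like(m); mm[y0:y0+95,x0:x0+120]=m[y0:y0+95,x0:x0+120]
    k=max(cv2.findContours(mm,cv2.RETR_EXTERNAL,cv2.CHAIN_APPROX_NONE)[0],key=cv2.contourArea)
    h=cv2.convexHull(k).reshape(-1,2).astype(float); print(u,h.min(0),h.max(0))
    cv2.imwrite("lk.png",im)
    return fit([(c,h)],J,[.6198,-.0364,.0033,np.radians(-6)],fixz=.0033)
print(lk())
planG([((.441,-.0325,.11),down(16.7),.8)])
E
```

```text
[258.08603302 203.15803955] [233. 161.] [272. 242.]
(array([ 0.61817779, -0.0323913 , -0.10559151]), np.float64(0.17316313721654364))
t=8.5 lag mm [-0.4  2.3 -0.3] deg 0.2
x4 [0.8, -0.906, 0.076, -0.005, 0.0, 0.0, -0.126]
x4 [0.8, -0.903, -0.104, -0.005, 0.0, 0.0, -0.126]
  -> at [ 0.441  -0.0325  0.079 ]
```

>>> servo_tool --commands '[[[0.8,-0.906,0.076,-0.005,0,0,-0.126],[0.8,-0.906,0.076,-0.005,0,0,-0.126],[0.8,-0.906,0.076,-0.005,0,0,-0.126],[0.8,-0.906,0.076,-0.005,0,0,-0.126]]]'

```text
time: 8.8
ee_pos: [0.5239, -0.0315, 0.0741]
tcp_rot: [-3.136, -0.149, 0.017]
force: [0.8, -0.1, 0.5]
grip_width: 0.0683
grasp_force: 0.0
```

>>> servo_tool --commands '[[[0.8,-0.903,-0.104,-0.005,0,0,-0.126],[0.8,-0.903,-0.104,-0.005,0,0,-0.126],[0.8,-0.903,-0.104,-0.005,0,0,-0.126],[0.8,-0.903,-0.104,-0.005,0,0,-0.126],[0.8,-0.903,-0.104,-0.005,0,0,-0.126],[0.8,-0.903,-0.104,-0.005,0,0,-0.126]]]'

```text
time: 9.3
ee_pos: [0.4433, -0.0311, 0.0792]
tcp_rot: [3.107, 0.459, 0.006]
force: [0.9, 0.3, 0.1]
grip_width: 0.068
grasp_force: 0.0
```

```bash
python3 - <<'E'
from plan import *
J=np.array([60,28,22])/1e3
p0=[.441,-.0325,0,np.radians(16.7)]
x,f,ci,im,uv=look(75,J,p0); print(x.round(4),np.degrees(x[-1]),f,uv)
h=seg(im,uv,75,'dark');print(h.min(0),h.max(0))
x,f=fit([(ci,h)],J,p0,fixz=0);print(x.round(4),f)
cv2.imwrite("lk2.png",im)
w=np.degrees(x[-1])
planG([((x[0],x[1],.06),down(w),.6),((x[0],x[1],.022),down(w),.6)])
E
```

```text
[ 0.4423 -0.0316 -0.0032  0.2971] 17.02089588977547 0.012268288993832255 [254.99821803 195.21769659]
[233.125 152.375] [275.625 241.625]
[ 0.4429 -0.0313  0.2967] 0.02468830805211064
t=9.3 lag mm [2.3 1.4 0.2] deg 0.2
x3 [0.6, 0.021, -0.006, 0.5, 0.0, 0.0, -0.004]
  -> at [ 0.4429 -0.0314  0.029 ]
x2 [0.6, 0.0, 0.0, 0.38, 0.0, 0.0, 0.0]
  -> at [ 0.4429 -0.0314 -0.009 ]
```

>>> servo_tool --commands '[[[0.6,0.021,-0.006,0.25,0,0,-0.004],[0.6,0.021,-0.006,0.5,0,0,-0.004],[0.6,0.021,-0.006,0.5,0,0,-0.004],[0.6,0.021,-0.006,0.5,0,0,-0.004]]]'

```text
time: 9.68
ee_pos: [0.442, -0.0294, 0.0276]
tcp_rot: [-3.105, -0.469, 0.004]
force: [0.2, -0.7, 0.6]
grip_width: 0.0513
grasp_force: 0.0
```

>>> servo_tool --commands '[[[0.6,0,0,0.15,0,0,0],[0.6,0,0,0.3,0,0,0],[0.6,0,0,0.38,0,0,0],[0.6,0,0,0.38,0,0,0],[0.6,0,0,0.38,0,0,0],[0.2,0,0,0.38,0,0,0],[0,0,0,0.38,0,0,0],[0,0,0,0.38,0,0,0],[0,0,0,0.38,0,0,0],[0,0,0,0.38,0,0,0]]]' --force 40

```text
time: 10.52
ee_pos: [0.4437, -0.0298, -0.0083]
tcp_rot: [3.105, 0.469, 0.004]
force: [-0.6, -0.4, 7.0]
grip_width: 0.0272
grasp_force: 41.3
```

```bash
python3 - <<'E'
from plan import *
w=-6.0
planG([((.4429,-.0314,.07),down(17),0),((.6261,.0213,.07),down(w),0),((.6261,.0213,.030),down(w),0),((.6261,.0213,.0245),down(w),0)])
E
```

```text
t=10.5 lag mm [0.8 1.6 0.7] deg 0.2
x3 [0, 0.0, 0.0, -0.48, 0.0, 0.0, 0.0]
  -> at [ 0.4429 -0.0314  0.039 ]
x4 [0, 0.953, 0.017, 0.0, 0.0, 0.0, 0.128]
x4 [0, 0.937, -0.174, 0.0, 0.0, 0.0, 0.128]
  -> at [0.6261 0.0213 0.039 ]
x2 [0, 0.0, 0.0, 0.4, 0.0, 0.0, 0.0]
  -> at [ 0.6261  0.0213 -0.001 ]
x2 [0, 0.0, 0.0, 0.055, 0.0, 0.0, 0.0]
  -> at [ 0.6261  0.0213 -0.0065]
```

>>> servo_tool --commands '[[[0,0,0,-0.25,0,0,0],[0,0,0,-0.48,0,0,0],[0,0,0,-0.48,0,0,0]]]'

```text
time: 10.77
ee_pos: [0.4455, -0.03, 0.0419]
tcp_rot: [3.104, 0.469, 0.011]
force: [0.9, -0.1, -0.5]
grip_width: 0.0274
grasp_force: 40.4
```

>>> servo_tool --commands '[[[0,0.953,0.017,0,0,0,0.128],[0,0.953,0.017,0,0,0,0.128],[0,0.953,0.017,0,0,0,0.128],[0,0.953,0.017,0,0,0,0.128]]]'

```text
time: 11.1
ee_pos: [0.5381, -0.0024, 0.0391]
tcp_rot: [3.137, 0.157, 0.008]
force: [0.8, -0.5, -0.9]
grip_width: 0.0267
grasp_force: 40.4
```

>>> servo_tool --commands '[[[0,0.937,-0.174,0,0,0,0.128],[0,0.937,-0.174,0,0,0,0.128],[0,0.937,-0.174,0,0,0,0.128],[0,0.937,-0.174,0,0,0,0.128],[0,0.937,-0.174,0,0,0,0.128],[0,0.937,-0.174,0,0,0,0.128],[0,0.937,-0.174,0,0,0,0.128]]]'

```text
time: 11.68
ee_pos: [0.6223, 0.0232, 0.0374]
tcp_rot: [3.137, -0.161, -0.006]
force: [0.0, -0.3, -0.3]
grip_width: 0.0272
grasp_force: 40.4
```

>>> servo_tool --commands '[[[0,0,0,0.15,0,0,0],[0,0,0,0.3,0,0,0],[0,0,0,0.4,0,0,0],[0,0,0,0.4,0,0,0],[0,0,0,0.43,0,0,0],[0,0,0,0.455,0,0,0],[0,0,0,0.455,0,0,0],[0,0,0,0.455,0,0,0]]]'

```text
time: 12.35
ee_pos: [0.6245, 0.0235, -0.0052]
tcp_rot: [3.137, -0.16, -0.004]
force: [-5.7, -0.7, 9.2]
grip_width: 0.0268
grasp_force: 41.7
```

>>> servo_tool --commands '[[[0.5,0,0,-0.01,0,0,0],[0.5,0,0,-0.01,0,0,0],[0.5,0,0,-0.01,0,0,0],[0.5,0,0,-0.3,0,0,0],[0.5,0,0,-0.6,0,0,0],[0.5,0,0,-0.9,0,0,0],[0.5,0,0,-0.9,0,0,0],[0.5,0,0,-0.9,0,0,0]]]'

```text
time: 13.02
ee_pos: [0.6277, 0.0236, 0.0857]
tcp_rot: [-3.137, 0.16, -0.009]
force: [-1.2, 0.5, 0.4]
grip_width: 0.0428
grasp_force: 0.0
```

```bash
python3 - <<'E'
import json
from plan import *
json.dump(dict(p=[.6261,.0213,.0835],q=down(-6).as_rotvec().tolist()),open('cmd.json','w'))
cv2.imwrite("lk3.png",vision.snapshot("wrist")); import pickle; pickle.dump(vision.camera_info("wrist"),open("lk3.pkl","wb"))
planG([((.5265,-.3636,.11),down(50.7),.8)])
E
```

```text
t=13.1 lag mm [-0.3  2.3  0.1] deg 0.2
x4 [0.8, -0.147, 0.983, 0.011, 0.0, 0.0, -0.158]
x4 [0.8, -0.384, 0.917, 0.011, 0.0, 0.0, -0.157]
x4 [0.8, -0.596, 0.795, 0.012, 0.0, 0.0, -0.157]
x4 [0.8, -0.773, 0.626, 0.011, 0.0, 0.0, -0.158]
  -> at [ 0.5265 -0.3637  0.079 ]
```

>>> servo_tool --commands '[[[0.8,-0.147,0.983,0.011,0,0,-0.158],[0.8,-0.147,0.983,0.011,0,0,-0.158],[0.8,-0.147,0.983,0.011,0,0,-0.158],[0.8,-0.147,0.983,0.011,0,0,-0.158]]]'

```text
time: 13.4
ee_pos: [0.5975, -0.0761, 0.0794]
tcp_rot: [3.133, 0.224, -0.008]
force: [-0.4, 0.6, -0.3]
grip_width: 0.0684
grasp_force: 0.0
```

>>> servo_tool --commands '[[[0.8,-0.384,0.917,0.011,0,0,-0.157],[0.8,-0.384,0.917,0.011,0,0,-0.157],[0.8,-0.384,0.917,0.011,0,0,-0.157],[0.8,-0.384,0.917,0.011,0,0,-0.157]]]'

```text
time: 13.73
ee_pos: [0.574, -0.1719, 0.0789]
tcp_rot: [-3.082, -0.607, 0.005]
force: [0.4, -0.3, 0.5]
grip_width: 0.0678
grasp_force: 0.0
```

>>> servo_tool --commands '[[[0.8,-0.596,0.795,0.012,0,0,-0.157],[0.8,-0.596,0.795,0.012,0,0,-0.157],[0.8,-0.596,0.795,0.012,0,0,-0.157],[0.8,-0.596,0.795,0.012,0,0,-0.157]]]'

```text
time: 14.07
ee_pos: [0.5502, -0.2677, 0.0783]
tcp_rot: [-2.984, -0.982, 0.002]
force: [-0.6, 0.2, 0.8]
grip_width: 0.0686
grasp_force: 0.0
```

>>> servo_tool --commands '[[[0.8,-0.773,0.626,0.011,0,0,-0.158],[0.8,-0.773,0.626,0.011,0,0,-0.158],[0.8,-0.773,0.626,0.011,0,0,-0.158],[0.8,-0.773,0.626,0.011,0,0,-0.158],[0.8,-0.773,0.626,0.011,0,0,-0.158],[0.8,-0.773,0.626,0.011,0,0,-0.158],[0.8,-0.773,0.626,0.011,0,0,-0.158]]]'

```text
time: 14.65
ee_pos: [0.5269, -0.3591, 0.0777]
tcp_rot: [-2.834, -1.35, 0.0]
force: [-0.3, -0.9, 0.6]
grip_width: 0.0683
grasp_force: 0.0
```

```bash
python3 - <<'E'
from plan import *
J=np.array([60,28,22])/1e3
p0=[.5265,-.3636,0,np.radians(50.7)]
x,f,ci,im,uv=look(75,J,p0); print(x.round(4),np.degrees(x[-1]),f,uv)
h=seg(im,uv,75,'dark');print(h.min(0),h.max(0))
x,f=fit([(ci,h)],J,p0,fixz=0);print(x.round(4),f)
w=np.degrees(x[-1])
planG([((x[0],x[1],.06),down(w),.6),((x[0],x[1],.022),down(w),.6)])
E
```

```text
[ 0.5275 -0.3631 -0.0024  0.8749] 50.13066955721096 0.010732323232323204 [257.1180696  197.88001563]
[237.375 155.875] [280.375 245.625]
[ 0.5279 -0.3626  0.8755] 0.022899262899262918
t=14.7 lag mm [ 0.6  4.3 -1.1] deg 0.3
x3 [0.6, 0.017, 0.004, 0.5, 0.0, 0.0, 0.006]
  -> at [ 0.5279 -0.3626  0.029 ]
x2 [0.6, 0.0, 0.0, 0.38, 0.0, 0.0, 0.0]
  -> at [ 0.5279 -0.3626 -0.009 ]
```

>>> servo_tool --commands '[[[0.6,-0.002,0.02,0.25,0,0,0.006],[0.6,-0.002,0.02,0.5,0,0,0.006],[0.6,-0.002,0.02,0.5,0,0,0.006],[0.6,-0.002,0.02,0.5,0,0,0.006]]]'

```text
time: 15.03
ee_pos: [0.5268, -0.3606, 0.0267]
tcp_rot: [-2.839, -1.335, 0.003]
force: [0.5, -0.4, 0.3]
grip_width: 0.0514
grasp_force: 0.0
```

>>> servo_tool --commands '[[[0.6,0,0,0.15,0,0,0],[0.6,0,0,0.3,0,0,0],[0.6,0,0,0.38,0,0,0],[0.6,0,0,0.38,0,0,0],[0.6,0,0,0.38,0,0,0],[0.2,0,0,0.38,0,0,0],[0,0,0,0.38,0,0,0],[0,0,0,0.38,0,0,0],[0,0,0,0.38,0,0,0],[0,0,0,0.38,0,0,0]]]' --force 40

```text
time: 15.87
ee_pos: [0.5287, -0.3636, -0.0086]
tcp_rot: [2.842, 1.335, 0.001]
force: [0.5, -0.4, 3.3]
grip_width: 0.027
grasp_force: 40.2
```

```bash
python3 - <<'E'
import json
from plan import *
json.dump(dict(p=[.5279,-.3651,-.009],q=down(50.1).as_rotvec().tolist()),open('cmd.json','w'))
w=-6.0; x,y=.6334,.0805
planG([((.5279,-.3651,.09),down(50),0),((x,y,.09),down(w),0),((x,y,.030),down(w),0),((x,y,.0245),down(w),0)])
E
```

```text
t=15.9 lag mm [0.8 1.5 0.4] deg 0.2
x3 [0, 0.0, 0.0, -0.68, 0.0, 0.0, 0.001]
  -> at [ 0.5279 -0.3651  0.059 ]
x4 [0, 0.818, -0.411, 0.0, 0.0, 0.0, 0.124]
x4 [0, 0.723, -0.562, 0.0, 0.0, 0.0, 0.125]
x4 [0, 0.6, -0.692, 0.0, 0.0, 0.0, 0.124]
x4 [0, 0.455, -0.795, 0.0, 0.0, 0.0, 0.125]
x4 [0, 0.291, -0.869, 0.0, 0.0, 0.0, 0.124]
  -> at [0.6334 0.0805 0.059 ]
x3 [0, 0.0, 0.0, 0.6, 0.0, 0.0, 0.0]
  -> at [ 0.6334  0.0805 -0.001 ]
x2 [0, 0.0, 0.0, 0.055, 0.0, 0.0, 0.0]
  -> at [ 0.6334  0.0805 -0.0065]
```

>>> servo_tool --commands '[[[0,0,0,-0.35,0,0,0],[0,0,0,-0.68,0,0,0],[0,0,0,-0.68,0,0,0]]]'

```text
time: 16.12
ee_pos: [0.5323, -0.3663, 0.0652]
tcp_rot: [2.834, 1.331, 0.008]
force: [1.4, -1.1, 0.4]
grip_width: 0.0272
grasp_force: 40.0
```

>>> servo_tool --commands '[[[0,0.818,-0.411,0,0,0,0.124],[0,0.818,-0.411,0,0,0,0.124],[0,0.818,-0.411,0,0,0,0.124],[0,0.818,-0.411,0,0,0,0.124]]]'

```text
time: 16.45
ee_pos: [0.5484, -0.2705, 0.0578]
tcp_rot: [-2.956, -1.058, 0.002]
force: [-0.5, -0.4, -0.5]
grip_width: 0.0273
grasp_force: 40.0
```

>>> servo_tool --commands '[[[0,0.723,-0.562,0,0,0,0.125],[0,0.723,-0.562,0,0,0,0.125],[0,0.723,-0.562,0,0,0,0.125],[0,0.723,-0.562,0,0,0,0.125]]]'

```text
time: 16.78
ee_pos: [0.5694, -0.1827, 0.058]
tcp_rot: [-3.047, -0.764, 0.001]
force: [0.7, -0.0, -1.2]
grip_width: 0.0273
grasp_force: 40.0
```

>>> servo_tool --commands '[[[0,0.6,-0.692,0,0,0,0.124],[0,0.6,-0.692,0,0,0,0.124],[0,0.6,-0.692,0,0,0,0.124],[0,0.6,-0.692,0,0,0,0.124]]]'

```text
time: 17.12
ee_pos: [0.5905, -0.0944, 0.0583]
tcp_rot: [3.107, 0.464, 0.0]
force: [-1.0, 0.3, -1.6]
grip_width: 0.0272
grasp_force: 40.1
```

>>> servo_tool --commands '[[[0,0.455,-0.795,0,0,0,0.125],[0,0.455,-0.795,0,0,0,0.125],[0,0.455,-0.795,0,0,0,0.125],[0,0.455,-0.795,0,0,0,0.125]]]'

```text
time: 17.45
ee_pos: [0.6115, -0.0056, 0.0585]
tcp_rot: [3.137, 0.158, 0.001]
force: [0.4, -0.4, -1.3]
grip_width: 0.0275
grasp_force: 40.1
```

>>> servo_tool --commands '[[[0,0.291,-0.869,0,0,0,0.124],[0,0.291,-0.869,0,0,0,0.124],[0,0.291,-0.869,0,0,0,0.124],[0,0.291,-0.869,0,0,0,0.124],[0,0.291,-0.869,0,0,0,0.124],[0,0.291,-0.869,0,0,0,0.124],[0,0.291,-0.869,0,0,0,0.124],[0,0.291,-0.869,0,0,0,0.124]]]'

```text
time: 18.12
ee_pos: [0.6309, 0.0812, 0.0583]
tcp_rot: [3.137, -0.158, -0.001]
force: [-0.2, 0.6, -0.8]
grip_width: 0.027
grasp_force: 40.2
```

>>> servo_tool --commands '[[[0,0,0,0.2,0,0,0],[0,0,0,0.4,0,0,0],[0,0,0,0.55,0,0,0],[0,0,0,0.6,0,0,0],[0,0,0,0.6,0,0,0],[0,0,0,0.63,0,0,0],[0,0,0,0.655,0,0,0],[0,0,0,0.655,0,0,0],[0,0,0,0.655,0,0,0]]]'

```text
time: 18.87
ee_pos: [0.6327, 0.0832, -0.0056]
tcp_rot: [-3.138, 0.155, -0.004]
force: [0.6, 0.2, 1.2]
grip_width: 0.0273
grasp_force: 40.4
```

>>> servo_tool --commands '[[[0,0,0,0.01,0,0,0],[0,0,0,0.01,0,0,0],[0.5,0,0,0.005,0,0,0],[0.5,0,0,0.005,0,0,0],[0.5,0,0,0.005,0,0,0],[0.5,0,0,-0.3,0,0,0],[0.5,0,0,-0.6,0,0,0],[0.5,0,0,-0.935,0,0,0],[0.5,0,0,-0.935,0,0,0]]]'

```text
time: 19.62
ee_pos: [0.6369, 0.0837, 0.0938]
tcp_rot: [-3.136, 0.155, -0.021]
force: [1.5, -0.4, 0.9]
grip_width: 0.0427
grasp_force: 0.0
```

>>> servo_tool --commands '[[[0.5,-0.5,0.6,-0.3,0,0,0],[0.5,-0.5,0.6,-0.3,0,0,0],[0.5,-0.5,0.6,-0.3,0,0,0],[0.5,-0.5,0.6,-0.3,0,0,0],[0.5,-0.5,0.6,-0.3,0,0,0],[0.5,-0.5,0.6,-0.3,0,0,0],[0.5,-0.5,0.6,-0.3,0,0,0]]]'

```text
time: 20.2
ee_pos: [0.5761, 0.0291, 0.116]
tcp_rot: [-3.138, 0.154, 0.0]
force: [0.1, -0.2, 0.3]
grip_width: 0.0425
grasp_force: 0.0
```

```bash
python3 - <<'E'
import json,pickle
from plan import *
p=np.array([.6334,.0805,.087])+down(-6).apply([-.05,.06,-.03]); json.dump(dict(p=p.tolist(),q=down(-6).as_rotvec().tolist()),open('cmd.json','w'))
s=ctrl.observe(); c=vision.camera_info("wrist"); a=vision.snapshot("wrist"); pickle.dump((s,c,a),open("tray2.pkl","wb"))
print(p,s["ee_pos"],s["time"])
cv2.imwrite("pics/t2.png",a)
E
```

```text
[0.5774022  0.02605511 0.117     ] [0.576111   0.02909748 0.11598775] 20.2
```

View pics/t2.png

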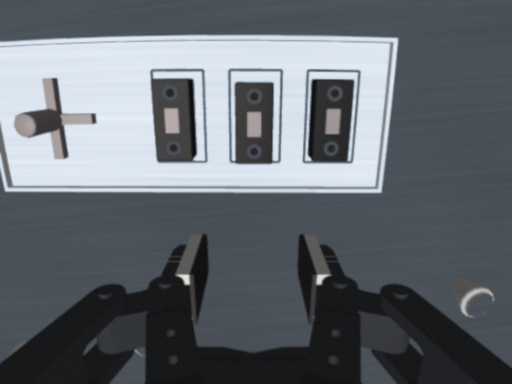

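The three jaws lie in their rectangles, at about (174,120), (254,122) and (332,120). Parallax shifts the tops, so I'll quantify it. I'll also refine the peg and cross position from this view.

```bash
cat > chk.py <<'E'
from plan import *
import pickle
from scipy.optimize import least_squares
s,c,a=pickle.load(open("tray2.pkl","rb"))
px={2:[(152,70),(203,70),(206,162),(157,161)],1:[(230,70),(281,70),(280,162),(231,162)],0:[(308,70),(359,71),(354,162),(304,162)]}
loc=np.array([(.036,.02),(.036,-.02),(-.036,-.02),(-.036,.02)])
P=np.array([[l[0],l[1]+(i-1)*.06,0] for i in px for l in loc]);U=np.array([u for i in px for u in px[i]],float)
f=lambda q:(proj(c,P@R.from_euler('z',q[3]).as_matrix().T+q[:3])-U).ravel()
q=least_squares(f,[.63,.02,.003,-.1]); print('place2',q.x.round(4),np.sqrt((q.fun**2).mean()*2).round(2)); q=q.x
g=a.max(axis=2); m=cv2.morphologyEx((g<95).astype(np.uint8),cv2.MORPH_CLOSE,np.ones((3,3)))
m=cv2.morphologyEx(m,cv2.MORPH_OPEN,np.ones((7,7))); m[:60]=0; m[175:]=0
for i,u0 in((2,174),(1,254),(0,332)):
    mm=np.zeros_like(m); mm[:,u0-32:u0+33]=m[:,u0-32:u0+33]
    k=max(cv2.findContours(mm,cv2.RETR_EXTERNAL,cv2.CHAIN_APPROX_NONE)[0],key=cv2.contourArea); h=cv2.convexHull(k).reshape(-1,2).astype(float)
    t=q[:3]+R.from_euler('z',q[3]).apply([0,(i-1)*.06,0])
    x,e=fit([(c,h)],np.array([60,28,22])/1e3,[t[0],t[1],t[2],q[3]],fixz=t[2])
    d=R.from_euler('z',-q[3]).apply([x[0]-t[0],x[1]-t[1],0])
    print('jaw in place',i+1,'off mm',(d[:2]*1e3).round(1),'deg',np.degrees(x[2]-q[3]).round(1),'e',round(e,3),h.min(0),h.max(0))
e=[onplane(c,u,.011) for u in((50,80),(60,157),(95,118))]; print('cross centre',((e[0]+e[1])/2).round(4),'len',np.linalg.norm(e[0]-e[1]).round(4),e[2].round(4))
ct,cs=vision.camera_info("top"),vision.camera_info("scene")
print('from place2 along tray', R.from_euler('z',-q[3]).apply((e[0]+e[1])/2-q[:3]).round(4))
E
python3 chk.py
```

```text
place2 [ 0.6259  0.0233  0.0035 -0.1003] 0.83
jaw in place 3 off mm [-0.5  1. ] deg -2.4 e 0.094 [152.  79.] [195. 160.]
jaw in place 2 off mm [-3.7  1.6] deg 0.1 e 0.11 [236.  83.] [272. 162.]
jaw in place 1 off mm [-1.2  4.8] deg 0.9 e 0.091 [309.  80.] [352. 161.]
cross centre [0.6419 0.1806 0.011 ] len 0.0604 [0.6393 0.1477 0.011 ]
from place2 along tray [0.0002 0.1581 0.0075]
```

Jaw 1 sits 4.8 mm off along the tray, inside but close to the line. I'll regrip it and shift it by about 4.5 mm.

```bash
python3 - <<'E'
from plan import *
w=-5.9
planG([((.6205,-.0355,.075),down(w),.5),((.6205,-.0355,.026),down(w),.5),((.621,-.040,.031),down(w),0),((.621,-.040,.0255),down(w),0)])
E
```

```text
t=20.2 lag mm [-1.4  3.  -1. ] deg 0.4
x4 [0.5, 0.493, 0.567, 0.73, 0.0, 0.0, -0.001]
  -> at [ 0.6205 -0.0355  0.044 ]
x3 [0.5, 0.0, 0.0, 0.49, 0.0, 0.0, 0.0]
  -> at [ 0.6205 -0.0355 -0.005 ]
x2 [0, 0.01, 0.044, -0.05, 0.0, 0.0, 0.0]
  -> at [ 0.621 -0.04  -0.   ]
x2 [0, 0.0, 0.0, 0.055, 0.0, 0.0, 0.0]
  -> at [ 0.621  -0.04   -0.0055]
```

>>> servo_tool --commands '[[[0.5,0.493,0.567,0.2,0,0,0],[0.5,0.493,0.567,0.5,0,0,0],[0.5,0.493,0.567,0.73,0,0,0],[0.5,0.493,0.567,0.73,0,0,0],[0.5,0.493,0.567,0.73,0,0,0],[0.5,0.493,0.567,0.73,0,0,0]]]'

```text
time: 20.75
ee_pos: [0.6191, -0.0321, 0.0436]
tcp_rot: [-3.137, 0.154, 0.001]
force: [0.9, -0.5, -0.1]
grip_width: 0.0426
grasp_force: 0.0
```

>>> servo_tool --commands '[[[0.5,0,0,0.2,0,0,0],[0.5,0,0,0.4,0,0,0],[0.5,0,0,0.49,0,0,0],[0.5,0,0,0.49,0,0,0],[0.5,0,0,0.49,0,0,0],[0,0,0,0.49,0,0,0],[0,0,0,0.49,0,0,0],[0,0,0,0.49,0,0,0],[0,0,0,0.49,0,0,0]]]' --force 30

```text
time: 21.5
ee_pos: [0.6208, -0.0329, -0.0035]
tcp_rot: [-3.138, 0.155, -0.005]
force: [-0.5, 1.2, 6.5]
grip_width: 0.0276
grasp_force: 31.1
```

>>> servo_tool --commands '[[[0,0,0,-0.05,0,0,0],[0,0.01,0.044,-0.05,0,0,0],[0,0.01,0.044,-0.05,0,0,0],[0,0.01,0.044,-0.02,0,0,0],[0,0.01,0.044,0.008,0,0,0],[0,0.01,0.044,0.008,0,0,0],[0,0.01,0.044,0.008,0,0,0]]]'

```text
time: 22.08
ee_pos: [0.6197, -0.0378, -0.0036]
tcp_rot: [3.138, -0.156, -0.002]
force: [-7.1, 0.7, 16.6]
grip_width: 0.0271
grasp_force: 32.6
```

>>> servo_tool --commands '[[[0.5,0,0,-0.015,0,0,0],[0.5,0,0,-0.015,0,0,0],[0.5,0,0,-0.015,0,0,0],[0.5,0,0,-0.3,0,0,0],[0.5,0,0,-0.6,0,0,0],[0.5,0,0,-0.95,0,0,0],[0.5,0,0,-0.95,0,0,0]]]'

```text
time: 22.67
ee_pos: [0.6251, -0.038, 0.0954]
tcp_rot: [3.137, -0.155, 0.019]
force: [1.4, -1.3, 0.9]
grip_width: 0.0425
grasp_force: 0.0
```

```bash
python3 - <<'E'
import json
from plan import *
json.dump(dict(p=[.621,-.040,-.0058+.095],q=down(-5.9).as_rotvec().tolist()),open('cmd.json','w'))
planG([((.575,.347,.18),down(54.4),.8)])
E
```

```text
t=22.7 lag mm [4.1 2.  6.2] deg 0.7
x4 [0.8, -0.214, -0.951, -0.15, 0.0, 0.0, -0.168]
x4 [0.8, 0.042, -0.973, -0.149, 0.0, 0.0, -0.167]
x4 [0.8, 0.292, -0.929, -0.15, 0.0, 0.0, -0.168]
x4 [0.8, 0.525, -0.821, -0.149, 0.0, 0.0, -0.167]
  -> at [0.575 0.347 0.149]
```

>>> servo_tool --commands '[[[0.5,-0.214,-0.951,-0.15,0,0,-0.168],[0.5,-0.214,-0.951,-0.15,0,0,-0.168],[0.5,-0.214,-0.951,-0.15,0,0,-0.168],[0.5,-0.214,-0.951,-0.15,0,0,-0.168]]]'

```text
time: 23.0
ee_pos: [0.6072, 0.0629, 0.1037]
tcp_rot: [-3.129, -0.264, -0.0]
force: [0.6, -0.2, 0.5]
grip_width: 0.0427
grasp_force: 0.0
```

>>> servo_tool --commands '[[[0.8,0.042,-0.973,-0.149,0,0,-0.167],[0.8,0.042,-0.973,-0.149,0,0,-0.167],[0.8,0.042,-0.973,-0.149,0,0,-0.167],[0.8,0.042,-0.973,-0.149,0,0,-0.167]]]'

```text
time: 23.33
ee_pos: [0.5958, 0.1587, 0.1186]
tcp_rot: [-3.069, -0.67, -0.001]
force: [0.4, 0.2, -0.8]
grip_width: 0.0684
grasp_force: 0.0
```

>>> servo_tool --commands '[[[0.8,0.292,-0.929,-0.15,0,0,-0.168],[0.8,0.292,-0.929,-0.15,0,0,-0.168],[0.8,0.292,-0.929,-0.15,0,0,-0.168],[0.8,0.292,-0.929,-0.15,0,0,-0.168]]]'

```text
time: 23.67
ee_pos: [0.5843, 0.2548, 0.1337]
tcp_rot: [2.955, 1.066, 0.002]
force: [-0.2, -0.7, 0.7]
grip_width: 0.0687
grasp_force: 0.0
```

>>> servo_tool --commands '[[[0.8,0.525,-0.821,-0.149,0,0,-0.167],[0.8,0.525,-0.821,-0.149,0,0,-0.167],[0.8,0.525,-0.821,-0.149,0,0,-0.167],[0.8,0.525,-0.821,-0.149,0,0,-0.167],[0.8,0.525,-0.821,-0.149,0,0,-0.167],[0.8,0.525,-0.821,-0.149,0,0,-0.167],[0.8,0.525,-0.821,-0.149,0,0,-0.167]]]'

```text
time: 24.25
ee_pos: [0.5721, 0.3469, 0.1475]
tcp_rot: [2.793, 1.437, -0.003]
force: [0.1, -0.1, 0.5]
grip_width: 0.0687
grasp_force: 0.0
```

```bash
python3 - <<'E'
from plan import *
H=np.array([40,40,56])/1e3
p0=[.5755,.3494,0,np.radians(54.4)]
x,f,ci,im,uv=look(85,H,p0,kind='bright'); print(x.round(4),np.degrees(x[-1]),f,uv)
h=seg(im,proj(ci,[[.5755,.3494,.03]])[0],85,'bright');print(h.min(0),h.max(0))
x,f=fit([(ci,h)],H,p0,fixz=0);print(x.round(4),f)
s=ctrl.observe();print(s["time"],s["ee_pos"],s["joint_pos"].round(2))
cv2.imwrite("pics/hs.png",im)
E
```

```text
[ 0.577   0.3486 -0.0018  0.9441] 54.09267486617258 0.1716049854717847 [254.55575033 164.62076499]
[230.625 153.125] [284.125 205.375]
[0.5757 0.3475 0.9341] 0.17618570158345792
24.3 [0.57217361 0.347104   0.14768495] [ 0.48  0.46  1.58 -0.    1.11  1.1 ]
```

View pics/hs.png

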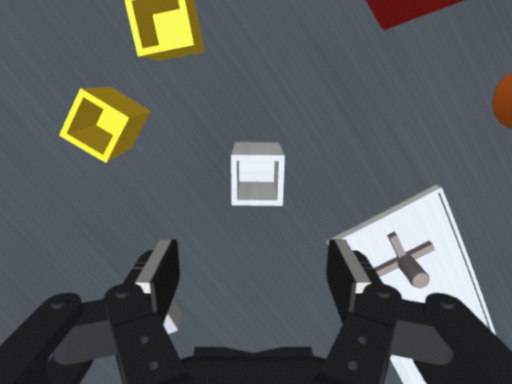

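The housing's rim corners are (231,154), (284,155), (283,206) and (231,206), and it stands square to the tool. The peg is at the right. I'll flip it with two lateral 90° tilts: a tilted pick at +45°, lay on its side at −45°, then repeat onto the peg.

```bash
cat > hp.py <<'E'
from plan import *
def G(base,psi,tilt,l,z,lift=0,back=0):
    """base xy; l along tool-x heading psi; back along -tool z"""
    L=np.array([np.cos(np.radians(psi)),np.sin(np.radians(psi)),0]); r=down(psi,tilt)
    return np.array([base[0],base[1],0])+L*l+[0,0,z+lift]-r.apply([0,0,back]), r
E
python3 - <<'E'
from hp import *
im=cv2.imread("pics/hs.png"); c=vision.camera_info("wrist")
P=np.array([onplane(c,u,.056) for u in((231,154),(284,155),(283,206),(231,206))]); 
print(P.mean(0).round(4),[np.linalg.norm(P[i]-P[(i+1)%4]).round(4) for i in range(4)])
e=P[0]+P[1]-P[2]-P[3]; print('yaw',np.degrees(np.arctan2(e[1],e[0])))
b=P.mean(0)[:2]; psi=144.2
r=down(psi,45); print('tool z',r.apply([0,0,1]).round(2),'x',r.apply([1,0,0]).round(2))
p1,r1=G(b,psi,45,-.008,.036,back=.09)
planG([(p1+[0,0,.05],down(psi),.75),(p1,r1,.75),(G(b,psi,45,-.008,.036)[0],r1,.75)])
print(b)
E
```

```text
[0.5775 0.3494 0.056 ] [np.float64(0.0398), np.float64(0.0409), np.float64(0.0409), np.float64(0.0416)]
yaw 54.1617009866283
tool z [-0.57  0.41 -0.71] x [-0.57  0.41  0.71]
t=24.3 lag mm [-2.8  0.1 -1.3] deg 0.1
x14 [0.75, 0.032, 0.722, 0.304, 0.0, 0.0, -0.998]
  -> at [0.6356 0.3076 0.1186]
x8 [0.75, 0.219, 0.0, 0.409, 0.0, 0.5, 0.0]
  -> at [0.6178 0.3204 0.0777]
x4 [0.75, 0.0, 0.0, 0.9, 0.0, 0.0, 0.0]
  -> at [0.5662 0.3576 0.0141]
[0.57749998 0.34941572]
```

>>> servo_tool --commands '[[[0.75,0.032,0.722,0.304,0,0,-0.998],[0.75,0.032,0.722,0.304,0,0,-0.998],[0.75,0.032,0.722,0.304,0,0,-0.998],[0.75,0.032,0.722,0.304,0,0,-0.998],[0.75,0.032,0.722,0.304,0,0,-0.998],[0.75,0.032,0.722,0.304,0,0,-0.998],[0.75,0.032,0.722,0.304,0,0,-0.998],[0.75,0.032,0.722,0.304,0,0,-0.998],[0.75,0.032,0.722,0.304,0,0,-0.998],[0.75,0.032,0.722,0.304,0,0,-0.998],[0.75,0.032,0.722,0.304,0,0,-0.998],[0.75,0.032,0.722,0.304,0,0,-0.998],[0.75,0.032,0.722,0.304,0,0,-0.998],[0.75,0.032,0.722,0.304,0,0,-0.998],[0.75,0.032,0.722,0.304,0,0,-0.998]]]'

```text
time: 25.55
ee_pos: [0.6328, 0.309, 0.1179]
tcp_rot: [-0.964, -2.99, 0.001]
force: [1.3, -0.4, -0.3]
grip_width: 0.0643
grasp_force: 0.0
```

>>> servo_tool --commands '[[[0.75,0.219,0,0.409,0,0.5,0],[0.75,0.219,0,0.409,0,0.5,0],[0.75,0.219,0,0.409,0,0.5,0],[0.75,0.219,0,0.409,0,0.5,0],[0.75,0.219,0,0.409,0,0.5,0],[0.75,0.219,0,0.409,0,0.5,0],[0.75,0.219,0,0.409,0,0.5,0],[0.75,0.219,0,0.409,0,0.5,0],[0.75,0.219,0,0.409,0,0.5,0],[0.75,0.219,0,0.409,0,0.5,0]]]'

```text
time: 26.38
ee_pos: [0.615, 0.3233, 0.0778]
tcp_rot: [-0.726, -2.264, -0.301]
force: [0.3, 0.4, 0.6]
grip_width: 0.0642
grasp_force: 0.0
```

```bash
python3 - <<'E'
from plan import *
import json
s=ctrl.observe(); print(s["time"],s["joint_pos"].round(2),s["ee_pos"],s["force"].round(1)); r=R.from_rotvec(s["tcp_rot"]); print((down(144.2,45).inv()*r).as_rotvec(degrees=True).round(1))
c=vision.camera_info("wrist"); b=np.array([.5775,.3494])
cs=np.array([[i,j,k] for k in(0,.056) for i,j in((.02,.02),(.02,-.02),(-.02,-.02),(-.02,.02))]);w=np.radians(54.2)
P=cs@R.from_euler('z',w).as_matrix().T+[*b,0]; print(proj(c,P).round(0).tolist())
im=vision.snapshot("wrist"); cv2.imwrite("hw.png",im)
g=(im.min(axis=2)>120).astype(np.uint8); k=[(*cv2.boundingRect(q),cv2.contourArea(q)) for q in cv2.findContours(g,cv2.RETR_EXTERNAL,cv2.CHAIN_APPROX_NONE)[0] if cv2.contourArea(q)>300]; print(k)
E
```

```text
26.3833 [ 0.18  0.93  1.16  0.53  1.65 -0.9 ] [0.6149736  0.32326793 0.0778217 ] [0.3 0.4 0.6]
[ 0.2 -0.1 -0.2]
[[275.0, 192.0], [277.0, 240.0], [224.0, 240.0], [226.0, 192.0], [281.0, 155.0], [283.0, 211.0], [216.0, 210.0], [220.0, 154.0]]
[(85, 352, 44, 32, 921.5), (329, 238, 35, 54, 633.5), (142, 238, 35, 54, 624.5), (216, 154, 68, 87, 5382.5), (48, 74, 53, 57, 2045.0)]
```

The observed housing blob matches the predicted projection to a pixel. Now advance and grip.

>>> servo_tool --commands '[[[0.75,-0.02,0,0.25,0,0,0],[0.75,-0.02,0,0.5,0,0,0],[0.75,-0.02,0,0.7,0,0,0],[0.75,-0.02,0,0.88,0,0,0],[0.75,-0.02,0,0.88,0,0,0],[0.75,-0.02,0,0.88,0,0,0],[0.3,-0.02,0,0.88,0,0,0],[0,-0.02,0,0.88,0,0,0],[0,-0.02,0,0.88,0,0,0],[0,-0.02,0,0.88,0,0,0],[0,-0.02,0,0.88,0,0,0]]]' --force 50

```text
time: 27.35
ee_pos: [0.5675, 0.3583, 0.0158]
tcp_rot: [-0.726, -2.265, -0.304]
force: [1.1, -1.9, 6.5]
grip_width: 0.0394
grasp_force: 51.2
```

```bash
python3 - <<'E'
from hp import *
import json
b=np.array([.5775,.3494]); psi=144.2
q=down(psi,45); p=np.array([.6178,.3204,.0777])+q.apply([-.002,0,.088]); json.dump(dict(p=p.tolist(),q=q.as_rotvec().tolist()),open('cmd.json','w'))
g=G(b,psi,45,-.011,.036)[0]
# lay: housing base centre b2 (side-lying: closed end face at l=0), grasp height .028
b2=np.array([.55,.30]); l2=.036
planG([(g+[0,0,.07],q,0),(G(b2,psi,-45,l2,.028,lift=.06)[0],down(psi,-45),0),(G(b2,psi,-45,l2,.028,lift=.008)[0],down(psi,-45),0)])
s=ctrl.observe();print(s["grip_width"],s["grasp_force"])
E
```

```text
t=27.4 lag mm [-0.9  2.3  1.8] deg 0.3
x3 [0, 0.493, -0.001, -0.497, 0.0, 0.0, 0.0]
  -> at [0.5686 0.3557 0.0841]
x14 [0, -0.151, -0.561, 0.103, 0.0, -1.0, 0.0]
  -> at [0.5386 0.3082 0.0661]
x3 [0, 0.368, 0.0, 0.368, 0.0, 0.0, 0.0]
  -> at [0.5386 0.3082 0.0141]
0.039370874459216006 51.16320490837097
```

>>> servo_tool --commands '[[[0,0.25,0,-0.25,0,0,0],[0,0.493,0,-0.497,0,0,0],[0,0.493,0,-0.497,0,0,0],[0,0.493,0,-0.497,0,0,0]]]'

```text
time: 27.68
ee_pos: [0.5684, 0.3583, 0.086]
tcp_rot: [-0.726, -2.269, -0.305]
force: [0.1, -0.1, -2.9]
grip_width: 0.039
grasp_force: 50.6
```

>>> servo_tool --commands '[[[0,-0.01,-0.04,0.01,0,-0.07,0],[0,-0.02,-0.08,0.02,0,-0.14,0],[0,-0.04,-0.16,0.03,0,-0.21,0],[0,-0.06,-0.24,0.04,0,-0.28,0],[0,-0.08,-0.3,0.05,0,-0.36,0],[0,-0.1,-0.36,0.06,0,-0.43,0],[0,-0.11,-0.4,0.07,0,-0.5,0],[0,-0.12,-0.44,0.08,0,-0.57,0],[0,-0.13,-0.48,0.09,0,-0.64,0],[0,-0.14,-0.5,0.1,0,-0.72,0],[0,-0.15,-0.53,0.103,0,-0.79,0],[0,-0.151,-0.561,0.103,0,-0.86,0],[0,-0.151,-0.561,0.103,0,-0.93,0],[0,-0.151,-0.561,0.103,0,-1,0],[0,-0.151,-0.561,0.103,0,-1,0],[0,-0.151,-0.561,0.103,0,-1,0],[0,-0.151,-0.561,0.103,0,-1,0]]]'

```text
time: 29.1
ee_pos: [0.5357, 0.3101, 0.0648]
tcp_rot: [0.726, 2.266, -0.302]
force: [0.1, -0.5, -0.8]
grip_width: 0.0392
grasp_force: 50.7
```

```bash
python3 - <<'E'
from plan import *
s=ctrl.observe(); print(s["time"],s["joint_pos"].round(2),s["ee_pos"].round(4),s["force"].round(1),s["grip_width"]); r=R.from_rotvec(s["tcp_rot"]); print((down(144.2,-45).inv()*r).as_rotvec(degrees=True).round(1), 'G',(s["ee_pos"]-r.apply(OFF)).round(4))
E
```

```text
29.1 [ 0.83  0.55  1.89 -1.06  0.93  0.65] [0.5357 0.3101 0.0648] [ 0.1 -0.5 -0.8] 0.03924802174486656
[-0.1  0.1 -0.2] G [0.5179 0.3229 0.0867]
```

The tilt reached its target with the grip held. Now lower it onto its side, gently.

>>> servo_tool --commands '[[[0,0.12,0,0.12,0,0,0],[0,0.24,0,0.24,0,0,0],[0,0.33,0,0.33,0,0,0],[0,0.368,0,0.368,0,0,0],[0,0.368,0,0.368,0,0,0],[0,0.368,0,0.368,0,0,0]]]'

```text
time: 29.6
ee_pos: [0.5364, 0.3101, 0.0139]
tcp_rot: [0.727, 2.263, -0.301]
force: [-0.5, -0.8, -1.4]
grip_width: 0.0391
grasp_force: 50.7
```

>>> servo_tool --commands '[[[0,0.02,0,0.02,0,0,0],[0,0.035,0,0.035,0,0,0],[0,0.035,0,0.035,0,0,0]]]'

```text
time: 29.85
ee_pos: [0.5359, 0.3108, 0.0089]
tcp_rot: [0.726, 2.263, -0.3]
force: [-0.6, -0.3, -0.8]
grip_width: 0.0393
grasp_force: 50.7
```

>>> servo_tool --commands '[[[0,0.015,0,0.015,0,0,0],[0,0.015,0,0.015,0,0,0]]]'

```text
time: 30.02
ee_pos: [0.536, 0.3109, 0.0067]
tcp_rot: [0.725, 2.263, -0.3]
force: [0.5, -0.6, -1.2]
grip_width: 0.0393
grasp_force: 50.9
```

>>> servo_tool --commands '[[[0,0.01,0,0.01,0,0,0],[0,0.01,0,0.01,0,0,0]]]'

```text
time: 30.18
ee_pos: [0.5362, 0.3108, 0.0066]
tcp_rot: [0.725, 2.261, -0.301]
force: [-1.7, 0.6, 4.6]
grip_width: 0.0397
grasp_force: 51.4
```

>>> servo_tool --commands '[[[0,0.01,0,0.01,0,0,0],[0,0.01,0,0.01,0,0,0]]]'

```text
time: 30.35
ee_pos: [0.5364, 0.3107, 0.0066]
tcp_rot: [0.725, 2.258, -0.302]
force: [-6.9, 1.0, 11.3]
grip_width: 0.0396
grasp_force: 52.3
```

>>> servo_tool --commands '[[[0,0.01,0,0.01,0,0,0],[0,0.01,0,0.01,0,0,0]]]'

```text
time: 30.52
ee_pos: [0.5364, 0.3107, 0.0066]
tcp_rot: [0.726, 2.256, -0.303]
force: [-11.7, -0.1, 18.3]
grip_width: 0.0395
grasp_force: 53.2
```

It touches down exactly at the predicted height. I'll ease off, release, back out and plan the regrasp.

>>> servo_tool --commands '[[[0,-0.02,0,-0.02,0,0,0],[0.75,-0.02,0,-0.02,0,0,0],[0.75,-0.02,0,-0.02,0,0,0],[0.75,-0.02,0,-0.02,0,0,0],[0.75,-0.02,0,-0.3,0,0,0],[0.75,-0.02,0,-0.6,0,0,0],[0.75,-0.02,0,-0.9,0,0,0],[0.75,-0.02,0,-0.9,0,0,0],[0.75,-0.02,0,-0.9,0,0,0],[0.75,-0.02,0,-0.9,0,0,0]]]'

```text
time: 31.35
ee_pos: [0.4851, 0.3462, 0.0666]
tcp_rot: [0.725, 2.263, -0.302]
force: [0.2, -0.5, -0.3]
grip_width: 0.0642
grasp_force: 0.0
```

```bash
python3 - <<'E'
from hp import *
import json
psi=144.2; s=ctrl.observe(); print(s["ee_pos"],s["time"],s["grip_width"])
json.dump(dict(p=s["ee_pos"].tolist(),q=down(psi,-45).as_rotvec().tolist()),open('cmd.json','w'))
b2=np.array([.5494,.3013])
# check with the cameras: laid box
c=vision.camera_info("wrist"); im=vision.snapshot("wrist"); cv2.imwrite("laid.png",im)
t=vision.camera_info("top"); it=vision.snapshot("top"); 
L=np.array([np.cos(np.radians(psi)),np.sin(np.radians(psi))]); m=b2+L*.028
D=np.array([56,40,40])/1e3
for ci,i,n in((c,im,'wrist'),(t,it,'top')):
    q=proj(ci,box([m[0],m[1],0,np.radians(psi)],D)); u=q.mean(0); print(n,q.min(0).round(),q.max(0).round())
    try:
        h=seg(i,u,60 if n=='wrist' else 16,'bright'); print(h.min(0),h.max(0)); x,f=fit([(ci,h)],D,[m[0],m[1],0,np.radians(psi)],fixz=0); print(x.round(4),np.degrees(x[2]),f,m)
    except Exception as e: print(e)
w1,r1=G(b2,psi,45,.020,.029,back=.09)
planG([(np.array([*m,.17]),down(psi),.75),(w1,r1,.75),(G(b2,psi,45,.020,.029)[0],r1,.75)])
E
```

```text
[0.48509182 0.34615643 0.0666331 ] 31.35 0.0642049476528696
wrist [220. 154.] [286. 239.]
[191.625 152.125] [287.625 257.375]
[0.5258 0.3166 2.8676] 164.30020321506348 0.3493876920484229 [0.52669021 0.31767881]
top [128. 180.] [153. 204.]
[127.875 180.625] [149.375 203.625]
[0.5262 0.324  2.4594] 140.9158668074018 0.15201465201465203 [0.52669021 0.31767881]
t=31.4 lag mm [-0.1 -1.  -0.7] deg 0.2
x8 [0.75, -0.868, 0.012, -0.155, 0.0, 0.5, 0.0]
  -> at [0.5267 0.3176 0.139 ]
x8 [0.75, -0.497, 0.0, 0.683, 0.0, 0.5, 0.0]
  -> at [0.567  0.2886 0.0707]
x4 [0.75, 0.0, 0.0, 0.9, 0.0, 0.0, 0.0]
  -> at [0.5154 0.3258 0.007 ]
```

>>> servo_tool --commands '[[[0.75,-0.4,0,-0.07,0,0.1,0],[0.75,-0.868,0.012,-0.155,0,0.3,0],[0.75,-0.868,0.012,-0.155,0,0.5,0],[0.75,-0.868,0.012,-0.155,0,0.5,0],[0.75,-0.868,0.012,-0.155,0,0.5,0],[0.75,-0.868,0.012,-0.155,0,0.5,0],[0.75,-0.868,0.012,-0.155,0,0.5,0],[0.75,-0.868,0.012,-0.155,0,0.5,0],[0.75,-0.868,0.012,-0.155,0,0.5,0]]]'

```text
time: 32.2
ee_pos: [0.5279, 0.3157, 0.1382]
tcp_rot: [-0.967, -2.989, 0.004]
force: [-0.8, 0.0, -0.1]
grip_width: 0.0642
grasp_force: 0.0
```

>>> servo_tool --commands '[[[0.75,-0.497,0,0.2,0,0.08,0],[0.75,-0.497,0,0.4,0,0.16,0],[0.75,-0.497,0,0.683,0,0.24,0],[0.75,-0.497,0,0.683,0,0.5,0],[0.75,-0.497,0,0.683,0,0.5,0],[0.75,-0.497,0,0.683,0,0.5,0],[0.75,-0.497,0,0.683,0,0.5,0],[0.75,-0.497,0,0.683,0,0.5,0],[0.75,-0.497,0,0.683,0,0.5,0]]]'

```text
time: 32.95
ee_pos: [0.5653, 0.2897, 0.069]
tcp_rot: [-0.726, -2.261, -0.295]
force: [-0.1, -0.1, 0.8]
grip_width: 0.064
grasp_force: 0.0
```

```bash
python3 - <<'E'
from hp import *
psi=144.2; s=ctrl.observe(); r=R.from_rotvec(s["tcp_rot"]); g=s["ee_pos"]-r.apply(OFF)
print(s["time"],s["ee_pos"].round(4),'G',g.round(4),'want',G([.5494,.3013],psi,45,.020,.029,back=.09)[0].round(4),(down(psi,45).inv()*r).as_rotvec(degrees=True).round(1))
c=vision.camera_info("wrist"); im=vision.snapshot("wrist")
m=[.5267,.3177]; D=np.array([56,40,40])/1e3
q=proj(c,box([m[0],m[1],0,np.radians(psi)],D)); print(q.min(0).round(),q.max(0).round())
h=seg(im,q.mean(0),65,'bright'); print(h.min(0),h.max(0)); x,f=fit([(c,h)],D,[*m,0,np.radians(psi)],fixz=0); print(x.round(4),np.degrees(x[2]),f)
cv2.imwrite("pics/regrasp.png",im)
E
```

```text
32.95 [0.5653 0.2897 0.069 ] G [0.5832 0.2771 0.0909] want [0.5848 0.2758 0.0926] [ 0.4  0.1 -0. ]
[219. 148.] [284. 244.]
[221.375 145.125] [286.625 222.125]
[0.5202 0.3244 2.5212] 144.455837904107 0.19003285870755748
```

>>> servo_tool --commands '[[[0.75,0,0,0.25,0,0,0],[0.75,0,0,0.5,0,0,0],[0.75,0,0,0.7,0,0,0],[0.75,0,0,0.9,0,0,0],[0.75,0,0,0.9,0,0,0],[0.75,0,0,0.9,0,0,0],[0.3,0,0,0.9,0,0,0],[0,0,0,0.9,0,0,0],[0,0,0,0.9,0,0,0],[0,0,0,0.9,0,0,0],[0,0,0,0.9,0,0,0]]]' --force 50

```text
time: 33.92
ee_pos: [0.5176, 0.3265, 0.0097]
tcp_rot: [-0.726, -2.265, -0.304]
force: [2.5, -2.1, 6.2]
grip_width: 0.0392
grasp_force: 51.0
```

```bash
python3 - <<'E'
from hp import *
import json
psi=144.2; s=ctrl.observe(); r=R.from_rotvec(s["tcp_rot"]); g=s["ee_pos"]-r.apply(OFF)
L=np.array([np.cos(np.radians(psi)),np.sin(np.radians(psi))]); gl=(g[:2]-[.5494,.3013])@L
print(s["time"],s["grip_width"],s["force"].round(1),'G',g.round(4),'gl',gl.round(4))
json.dump(dict(p=s["ee_pos"].tolist(),q=down(psi,45).as_rotvec().tolist()),open('cmd.json','w'))
gz=g[2]
# over peg: housing axis at peg; grasp is (gz-.02) left of the axis, height above rim .056-gl
peg=[.6422,.1803]; ps2=84.2; off=gz-.020; hz=.011+.056-gl
print('off',off,'final G z',hz)
planG([(g+[0,0,.09],down(psi,45),0),(np.array([.59,.26,.15]),down(ps2,0),0),(G(peg,ps2,-45,off,hz,lift=.06)[0],down(ps2,-45),0)])
E
```

```text
33.9167 0.039236223909017556 [ 2.5 -2.1  6.2] G [0.5354 0.3137 0.0316] gl 0.0187
off 0.011628777901946549 final G z 0.04832670940675515
t=33.9 lag mm [0. 0. 0.] deg 0.3
x4 [0, 0.637, 0.0, -0.636, 0.0, 0.0, 0.0]
  -> at [0.5175 0.3266 0.0997]
x12 [0, -0.555, -0.116, -0.828, -0.261, -0.453, 0.631]
  -> at [0.5901 0.26   0.119 ]
x8 [0, -0.843, 0.599, 0.327, 0.0, -0.499, 0.0]
  -> at [0.6411 0.17   0.0864]
```

>>> servo_tool --commands '[[[0,0.2,0,-0.2,0,0,0],[0,0.4,0,-0.4,0,0,0],[0,0.637,0,-0.636,0,0,0],[0,0.637,0,-0.636,0,0,0],[0,0.637,0,-0.636,0,0,0]]]'

```text
time: 34.33
ee_pos: [0.5178, 0.3265, 0.0995]
tcp_rot: [-0.726, -2.269, -0.304]
force: [0.2, 0.5, -1.2]
grip_width: 0.0394
grasp_force: 50.6
```

>>> servo_tool --commands '[[[0,-0.05,-0.01,-0.08,-0.026,-0.045,0.063],[0,-0.1,-0.02,-0.16,-0.05,-0.09,0.12],[0,-0.16,-0.03,-0.24,-0.078,-0.135,0.19],[0,-0.22,-0.046,-0.33,-0.104,-0.18,0.25],[0,-0.28,-0.058,-0.41,-0.13,-0.225,0.315],[0,-0.33,-0.07,-0.5,-0.157,-0.27,0.38],[0,-0.39,-0.08,-0.58,-0.183,-0.317,0.44],[0,-0.44,-0.093,-0.66,-0.209,-0.36,0.5],[0,-0.5,-0.104,-0.745,-0.235,-0.41,0.57],[0,-0.555,-0.116,-0.828,-0.261,-0.453,0.631],[0,-0.555,-0.116,-0.828,-0.261,-0.453,0.631],[0,-0.555,-0.116,-0.828,-0.261,-0.453,0.631],[0,-0.555,-0.116,-0.828,-0.261,-0.453,0.631],[0,-0.555,-0.116,-0.828,-0.261,-0.453,0.631]]]'

```text
time: 35.5
ee_pos: [0.5873, 0.2596, 0.1153]
tcp_rot: [-2.325, -2.111, 0.005]
force: [0.3, -0.5, -2.0]
grip_width: 0.0395
grasp_force: 50.7
```

>>> servo_tool --commands '[[[0,-0.05,0.05,0,0,-0.07,0],[0,-0.15,0.1,0.02,0,-0.14,0],[0,-0.25,0.2,0.05,0,-0.21,0],[0,-0.4,0.3,0.1,0,-0.28,0],[0,-0.55,0.4,0.15,0,-0.36,0],[0,-0.7,0.5,0.22,0,-0.43,0],[0,-0.843,0.599,0.327,0,-0.499,0],[0,-0.843,0.599,0.327,0,-0.499,0],[0,-0.843,0.599,0.327,0,-0.499,0],[0,-0.843,0.599,0.327,0,-0.499,0],[0,-0.843,0.599,0.327,0,-0.499,0]]]'

```text
time: 36.42
ee_pos: [0.6409, 0.1707, 0.0868]
tcp_rot: [1.859, 1.684, -0.763]
force: [1.2, 0.2, -0.5]
grip_width: 0.0394
grasp_force: 50.8
```

```bash
python3 - <<'E'
from hp import *
s=ctrl.observe(); r=R.from_rotvec(s["tcp_rot"]); g=s["ee_pos"]-r.apply(OFF)
print(s["time"],s["joint_pos"].round(2),s["grip_width"],s["force"].round(1),'G',g.round(4),'want',G([.6422,.1803],84.2,-45,.0116,.0483,lift=.06)[0].round(4),(down(84.2,-45).inv()*r).as_rotvec(degrees=True).round(1))
# predicted housing box vs images
b=g[:2]-.0116*np.array([np.cos(np.radians(84.2)),np.sin(np.radians(84.2))]); z=g[2]-.0373
out=[]
for n in("top","scene"):
    c=vision.camera_info(n); im=vision.snapshot(n)
    q=proj(c,box([*b,z,np.radians(84.2)],np.array([40,40,56])/1e3)); k=cv2.convexHull(q.astype(np.float32)).reshape(-1,2)
    pg=proj(c,[[.6422,.1803,.047],[.6422,.1803,.011]])
    o=np.round(q.mean(0)).astype(int)-[30,30]; im=cv2.resize(im[o[1]:o[1]+60,o[0]:o[0]+60],(400,400),interpolation=cv2.INTER_CUBIC)
    f=400/60; cv2.polylines(im,[np.round((k-o+.5)*f).astype(int)],True,(0,255,0),1)
    for p in pg: cv2.circle(im,tuple(np.round((p-o+.5)*f).astype(int)),3,(0,0,255),-1)
    out.append(im)
cv2.imwrite("pics/over.png",np.hstack(out))
E
```

```text
36.4167 [ 0.49  0.83  1.33 -0.63  1.5   0.8 ] 0.03936737287215162 [ 1.2  0.2 -0.5] G [0.6429 0.1924 0.1089] want [0.6434 0.1918 0.1083] [-0.3  0.2 -0. ]
```

View pics/over.png

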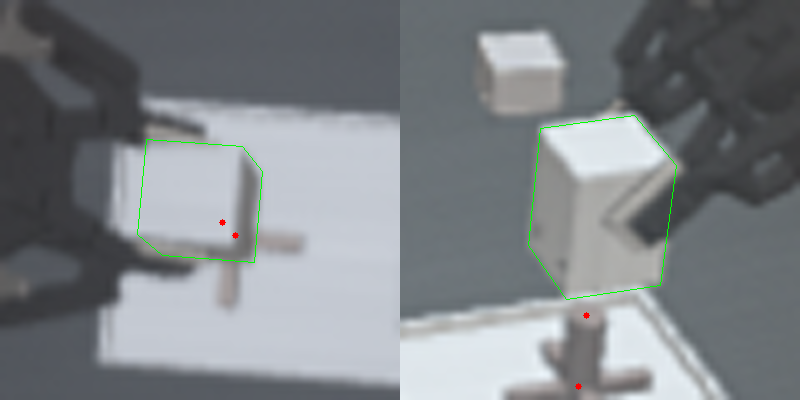

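The housing hangs mouth-down over the peg. The predicted outline matches in both views, with the peg tip at (587,312) and the cross centre at about (230,238). I'll lower it straight down.

>>> servo_tool --commands '[[[0,0.08,0,0.08,0,0,0],[0,0.16,0,0.16,0,0,0],[0,0.22,0,0.22,0,0,0],[0,0.22,0,0.22,0,0,0],[0,0.22,0,0.22,0,0,0]]]'

```text
time: 36.93
ee_pos: [0.6386, 0.1699, 0.0516]
tcp_rot: [1.855, 1.686, -0.772]
force: [-0.1, -0.1, -1.0]
grip_width: 0.0397
grasp_force: 50.8
```

>>> servo_tool --commands '[[[0,0.06,0,0.06,0,0,0],[0,0.12,0,0.12,0,0,0],[0,0.17,0,0.17,0,0,0],[0,0.17,0,0.17,0,0,0]]]'

```text
time: 37.27
ee_pos: [0.6396, 0.1707, 0.0284]
tcp_rot: [1.855, 1.685, -0.769]
force: [0.7, 0.3, -1.7]
grip_width: 0.0393
grasp_force: 51.0
```

>>> servo_tool --commands '[[[0,0.015,0,0.015,0,0,0],[0,0.015,0,0.015,0,0,0]]]'

```text
time: 37.43
ee_pos: [0.6397, 0.1707, 0.0282]
tcp_rot: [1.856, 1.683, -0.77]
force: [-1.7, 0.4, 3.5]
grip_width: 0.0398
grasp_force: 51.3
```

>>> servo_tool --commands '[[[0,0.015,0,0.015,0,0,0],[0,0.015,0,0.015,0,0,0]]]'

```text
time: 37.6
ee_pos: [0.6397, 0.1707, 0.0282]
tcp_rot: [1.855, 1.681, -0.771]
force: [-3.2, 2.0, 9.3]
grip_width: 0.0393
grasp_force: 52.0
```

>>> servo_tool --commands '[[[0,-0.015,0,-0.015,0,0,0],[0.55,-0.02,0,-0.02,0,0,0],[0.65,-0.02,0,-0.02,0,0,0],[0.65,-0.02,0,-0.02,0,0,0],[0.65,-0.02,0,-0.02,0,0,0],[0.65,-0.02,0,-0.3,0,0,0],[0.65,-0.02,0,-0.6,0,0,0],[0.65,-0.02,0,-0.95,0,0,0],[0.65,-0.02,0,-0.95,0,0,0],[0.65,-0.02,0,-0.95,0,0,0]]]'

```text
time: 38.43
ee_pos: [0.6477, 0.2381, 0.0956]
tcp_rot: [1.857, 1.685, -0.761]
force: [-0.7, 0.8, -0.0]
grip_width: 0.0554
grasp_force: 0.0
```

>>> servo_tool --commands '[[[0.65,-0.7,0,-0.7,0,0,0],[0.65,-0.7,0,-0.7,0,0,0],[0.65,-0.7,0,-0.7,0,0,0],[0.65,-0.7,0,-0.7,0,0,0],[0.65,-0.7,0,-0.7,0,0,0]]]'

```text
time: 38.85
ee_pos: [0.6464, 0.2353, 0.1929]
tcp_rot: [1.858, 1.684, -0.767]
force: [-1.1, -0.5, -0.8]
grip_width: 0.0558
grasp_force: 0.0
```

```bash
python3 - <<'E'
from hp import *
s=ctrl.observe(); print(s["time"],s["grip_width"])
im={};ci={}
for n in("top","scene"): im[n]=vision.snapshot(n); ci[n]=vision.camera_info(n); cv2.imwrite(f"fin_{n}.png",im[n])
Hd=np.array([40,40,56])/1e3
p0=[.6422,.1803,.011,np.radians(84)]
# housing against white tray: score the predicted box edges by gradient
def score(n,p,D):
    g=cv2.GaussianBlur(cv2.cvtColor(im[n],cv2.COLOR_BGR2GRAY),(0,0),.8).astype(np.float32); gm=np.hypot(cv2.Sobel(g,5,1,0),cv2.Sobel(g,5,0,1))
    B=box(p,D); E=[(i,j) for i in range(8) for j in range(i) if bin(i^j).count('1')==1]
    h=cv2.convexHull(proj(ci[n],B).astype(np.float32)).reshape(-1,2); v=[]
    for a,b in zip(h,np.roll(h,-1,0)): t=np.linspace(0,1,15)[:,None]; v+= (a*(1-t)+b*t).tolist()
    v=np.array(v,np.float32); return cv2.remap(gm,v[:,0],v[:,1],cv2.INTER_LINEAR).mean()
def best(p0,D,free):
    f=lambda d:-sum(score(n,np.array(p0)+np.array(d)@free,D) for n in im)
    from scipy.optimize import brute
    k=free.shape[0]; r=brute(f,[slice(-.009,.0091,.0015)]*k,finish=None); return np.array(r)*1e3,-f(r),-f(np.zeros(k))
F=np.zeros((3,4));F[0,0]=F[1,1]=F[2,2]=1
print('housing d mm',best(p0,Hd,F))
for i,b in((1,(.6198,-.0364)),(2,(.6261,.0233)),(3,(.6324,.0829))): print('jaw',i,best([*b,.0033,np.radians(-6)],np.array([60,28,22])/1e3,F[:2]))
E
```

```text
38.85 0.05575002359556678
housing d mm (array([-3. ,  1.5,  1.5]), np.float32(303.83765), np.float32(257.46082))
jaw 1 (array([-1.5, -1.5]), np.float32(517.0653), np.float32(493.87503))
jaw 2 (array([-6. ,  1.5]), np.float32(512.849), np.float32(434.80524))
jaw 3 (array([-1.5,  1.5]), np.float32(534.11926), np.float32(505.47998))
```

The housing is seated. Jaw 2 is about 4 mm off along its length, with 6 mm allowed. There is time to spare, so I'll regrip it and straighten the row.

```bash
python3 - <<'E'
from hp import *
import json
s=ctrl.observe(); json.dump(dict(p=s["ee_pos"].tolist(),q=down(84.2,-45).as_rotvec().tolist()),open('cmd.json','w'))
w=-5.9; x,y=.6225,.0225
planG([((.61,.14,.19),down(40),.5),((x,y,.10),down(w),.5),((x,y,.027),down(w),.5)])
E
```

```text
t=39.0 lag mm [0. 0. 0.] deg 0.3
x10 [0.5, -0.473, -0.252, 0.91, 0.193, 0.474, 0.465]
  -> at [0.61  0.14  0.159]
x8 [0.5, -0.658, 0.981, 0.901, 0.0, 0.001, 0.51]
  -> at [0.6225 0.0225 0.069 ]
x3 [0.5, -0.001, 0.0, 0.73, 0.0, 0.0, 0.0]
  -> at [ 0.6225  0.0225 -0.004 ]
```

>>> servo_tool --commands '[[[0.5,-0.47,-0.25,0.3,0.04,0.1,0.1],[0.5,-0.473,-0.252,0.91,0.193,0.474,0.465],[0.5,-0.473,-0.252,0.91,0.193,0.474,0.465],[0.5,-0.473,-0.252,0.91,0.193,0.474,0.465],[0.5,-0.473,-0.252,0.91,0.193,0.474,0.465],[0.5,-0.473,-0.252,0.91,0.193,0.474,0.465],[0.5,-0.473,-0.252,0.91,0.193,0.474,0.465],[0.5,-0.473,-0.252,0.91,0.193,0.474,0.465],[0.5,-0.473,-0.252,0.91,0.193,0.474,0.465],[0.5,-0.473,-0.252,0.91,0.193,0.474,0.465],[0.5,-0.473,-0.252,0.91,0.193,0.474,0.465],[0.5,-0.473,-0.252,0.91,0.193,0.474,0.465]]]'

```text
time: 39.95
ee_pos: [0.6107, 0.141, 0.16]
tcp_rot: [-2.949, -1.082, 0.006]
force: [-0.6, 0.1, 0.7]
grip_width: 0.0424
grasp_force: 0.0
```

>>> servo_tool --commands '[[[0.5,-0.658,0.981,0,0,0,0.51],[0.5,-0.658,0.981,0,0,0,0.51],[0.5,-0.658,0.981,0,0,0,0.51],[0.5,-0.658,0.981,0.3,0,0,0.51],[0.5,-0.658,0.981,0.6,0,0,0.51],[0.5,-0.658,0.981,0.9,0,0,0.51],[0.5,-0.658,0.981,0.9,0,0,0.51],[0.5,-0.658,0.981,0.9,0,0,0.51],[0.5,-0.658,0.981,0.9,0,0,0.51],[0.5,-0.658,0.981,0.9,0,0,0.51]]]'

```text
time: 40.78
ee_pos: [0.6261, 0.0244, 0.0723]
tcp_rot: [-3.138, 0.15, -0.002]
force: [-0.0, -0.5, -0.0]
grip_width: 0.0423
grasp_force: 0.0
```

```bash
python3 - <<'E'
from hp import *
s=ctrl.observe(); r=R.from_rotvec(s["tcp_rot"]); g=s["ee_pos"]-r.apply(OFF)
print(s["time"],'G',g.round(4),(down(-5.9).inv()*r).as_rotvec(degrees=True).round(1))
c=vision.camera_info("wrist"); im=vision.snapshot("wrist"); J=np.array([60,28,22])/1e3
gr=im.max(axis=2); m=cv2.morphologyEx((gr<95).astype(np.uint8),cv2.MORPH_CLOSE,np.ones((3,3))); m=cv2.morphologyEx(m,cv2.MORPH_OPEN,np.ones((7,7)))
q=proj(c,box([.6225,.0245,.0033,np.radians(-5.9)],J)); lo,hi=q.min(0),q.max(0); a,b=(lo-8).astype(int),(hi+8).astype(int)
mm=np.zeros_like(m); mm[a[1]:b[1],a[0]:b[0]]=m[a[1]:b[1],a[0]:b[0]]
k=max(cv2.findContours(mm,cv2.RETR_EXTERNAL,cv2.CHAIN_APPROX_NONE)[0],key=cv2.contourArea); h=cv2.convexHull(k).reshape(-1,2).astype(float)
print(lo,hi,h.min(0),h.max(0)); x,f=fit([(c,h)],J,[.6225,.0245,.0033,np.radians(-5.9)],fixz=.0033); print(x.round(4),f)
E
```

```text
40.7833 G [0.6261 0.0244 0.1033] [ 0.   0.1 -0.4]
[233.00316206 158.76778153] [278.17759981 253.25311916] [234. 159.] [276. 249.]
[ 0.6225  0.0246 -0.1096] 0.09961837283909325
```

>>> servo_tool --commands '[[[0.5,0,0,0.25,0,0,0],[0.5,0,0,0.5,0,0,0],[0.5,0,0,0.7,0,0,0],[0.5,0,0,0.75,0,0,0],[0.5,0,0,0.75,0,0,0],[0.5,0,0,0.75,0,0,0],[0,0,0,0.75,0,0,0],[0,0,0,0.75,0,0,0],[0,0,0,0.75,0,0,0],[0,0,0,0.75,0,0,0]]]' --force 30

```text
time: 41.67
ee_pos: [0.6268, 0.0236, -0.0011]
tcp_rot: [-3.137, 0.155, -0.006]
force: [-0.0, -0.8, 6.0]
grip_width: 0.0272
grasp_force: 30.7
```

>>> servo_tool --commands '[[[0,0,0,-0.05,0,0,0],[0,0.038,0.01,-0.05,0,0,0],[0,0.038,0.01,-0.05,0,0,0],[0,0.038,0.01,-0.02,0,0,0],[0,0.038,0.01,0.005,0,0,0],[0,0.038,0.01,0.005,0,0,0],[0,0.038,0.01,0.005,0,0,0]]]'

```text
time: 42.25
ee_pos: [0.6288, 0.0221, -0.0012]
tcp_rot: [3.138, -0.154, -0.002]
force: [-4.1, 0.2, 15.3]
grip_width: 0.0271
grasp_force: 32.0
```

>>> servo_tool --commands '[[[0.5,0,0,-0.015,0,0,0],[0.5,0,0,-0.015,0,0,0],[0.5,0,0,-0.015,0,0,0],[0.5,0,0,-0.3,0,0,0],[0.5,0,0,-0.6,0,0,0],[0.5,0,0,-0.95,0,0,0],[0.5,0,0,-0.95,0,0,0]]]'

```text
time: 42.83
ee_pos: [0.6339, 0.0221, 0.0978]
tcp_rot: [-3.137, 0.155, -0.018]
force: [1.1, -0.0, 0.7]
grip_width: 0.0423
grasp_force: 0.0
```

>>> servo_tool --commands '[[[0.5,-0.5,0,-0.25,0,0,0],[0.5,-0.5,0,-0.25,0,0,0],[0.5,-0.5,0,-0.25,0,0,0],[0.5,-0.5,0,-0.25,0,0,0],[0.5,-0.5,0,-0.25,0,0,0],[0.5,-0.5,0,-0.25,0,0,0]]]'

```text
time: 43.33
ee_pos: [0.5795, 0.027, 0.1158]
tcp_rot: [-3.137, 0.155, 0.0]
force: [0.6, 0.5, 0.3]
grip_width: 0.043
grasp_force: 0.0
```

```bash
python3 - <<'E'
from hp import *
c=vision.camera_info("wrist"); im=vision.snapshot("wrist"); J=np.array([60,28,22])/1e3; cv2.imwrite("fin_w.png",im); print(ctrl.observe()["time"])
gr=im.max(axis=2); m0=cv2.morphologyEx((gr<95).astype(np.uint8),cv2.MORPH_CLOSE,np.ones((3,3))); m=cv2.morphologyEx(m0,cv2.MORPH_OPEN,np.ones((7,7)))
for i,t in((1,(.6198,-.0364)),(2,(.6261,.0233)),(3,(.6324,.0829))):
    q=proj(c,box([*t,.0033,np.radians(-5.9)],J)); a,b=(q.min(0)-10).astype(int),(q.max(0)+10).astype(int); a=np.maximum(a,0)
    mm=np.zeros_like(m); mm[a[1]:b[1],a[0]:b[0]]=m[a[1]:b[1],a[0]:b[0]]
    k=max(cv2.findContours(mm,cv2.RETR_EXTERNAL,cv2.CHAIN_APPROX_NONE)[0],key=cv2.contourArea); h=cv2.convexHull(k).reshape(-1,2).astype(float)
    x,f=fit([(c,h)],J,[*t,.0033,np.radians(-5.9)],fixz=.0033); d=R.from_euler('z',5.9,degrees=True).apply([x[0]-t[0],x[1]-t[1],0])
    print(i,(d[:2]*1e3).round(1),np.degrees(x[2]).round(1),round(f,3))
q=proj(c,box([.6422,.1803,.011,np.radians(84)],np.array([40,40,56])/1e3)); print('housing pred',q.min(0).round(),q.max(0).round())
# bystanders moved?
for n in("top","scene"):
    A=cv2.imread(n+"_raw0.png"); B=vision.snapshot(n)
    ci=vision.camera_info(n)
    for nm,P in(('offcut',(.399,.28,.014)),('chuck',(.456,.126,.03)),('collet',(.443,-.163,.017)),('yel1',(.584,.476,.028)),('yel2',(.501,.449,.028))):
        u,v=proj(ci,[P])[0].astype(int); w=9; print(n,nm,np.abs(A[v-w:v+w,u-w:u+w].astype(int)-B[v-w:v+w,u-w:u+w]).mean().round(1),end='; ')
E
```

```text
43.3833
1 [-1.   0.3] -5.0 0.087
2 [-1.3  0.5] -6.5 0.099
3 [-0.8  0.6] -6.3 0.093
housing pred [-29.  98.] [ 81. 166.]
top offcut 3.1; top chuck 35.1; top collet 2.5; top yel1 2.8; top yel2 2.8; scene offcut 2.7; scene chuck 6.6; scene collet 2.8; scene yel1 2.5; scene yel2 5.2;
```

```bash
python3 - <<'E'
from plan import *
for n in("top","scene"):
    A=cv2.imread(n+"_raw0.png"); B=cv2.imread(f"fin_{n}.png"); ci=vision.camera_info(n)
    for nm,P in(('chuck',(.456,.126,.03)),('yel2',(.501,.449,.028))):
        u,v=proj(ci,[P])[0].astype(int); w=9; a=A[v-w:v+w,u-w:u+w]; b=B[v-w:v+w,u-w:u+w]
        s=cv2.phaseCorrelate(a[...,1].astype(np.float32),b[...,1].astype(np.float32)); print(n,nm,np.abs(a.astype(int)-b).mean().round(1),s)
print(ctrl.hand_in())
E
```

```text
top chuck 2.1 ((-0.016976725338269105, 0.08713291696949987), 0.9787576489242507)
top yel2 4.9 ((0.4554675483950703, -0.03960067448270088), 1.1044817912725755)
scene chuck 1.1 ((0.1429197709213863, -0.04377131544591606), 0.9921791998692501)
scene yel2 4.3 ((-0.023323946498388537, -0.5058906182241909), 0.6959815547790056)
the job is handed in; nothing more can be done
None
```

The job is handed in at about 43 s of the 72 s allowed: by the last measurements each jaw lies within about 1.5 mm of its rectangle's centre, the housing was set upside down over the peg with its rim on the cross, the offcut, chuck, collet and yellow look-alikes show no clear movement in the pictures, and I did not re-check the screwdriver.

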